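Setting out sample trays with a spacer block

TASK

Set the three sample trays in the stand to the same small gap from the divider on their left, bay by bay from the stand's left end as the robot sees it: with the slotted spacer block in hand, hook its slot over the tray's left wall and draw the tray, square to the stand, until the block's thick leg bears lightly on the divider, let it rest there a moment, then lift the block straight off. Go by feel: the dividers are thin and glued, so do not press hard on them. At the end stand the block upright on the table, off the stand, and leave everything else where it was.

Things in the scene. Friction and masses are not known exactly. Their poses are not given: they have to be found in the camera images.
- stand: Plywood tray stand fixed to the table, 420 mm long (its y) by 170 mm wide (its x), three bays in a row; deck 16 mm above the table. Origin on the table surface under its centre; x across it, away from the robot; y along the row, to the robot's left. Never more than about 6 degrees out of line with the world axes. Four upright dividers 36 mm high, 138 mm apart, bound the bays.
- divider1: Thin wooden divider at the left (+y) end of the first bay from the left: 170 mm long (x), 6 mm thick (y), 36 mm high, rigidly fixed to the stand, same axes. Origin at the centre of its underside, on the deck. The spacer block bears on its right face, 3 mm to -y of the origin; a push of more than 9 N there is too much.
- divider2: Thin wooden divider at the left (+y) end of the second bay from the left: 170 mm long (x), 6 mm thick (y), 36 mm high, rigidly fixed to the stand, same axes. Origin at the centre of its underside, on the deck. The spacer block bears on its right face, 3 mm to -y of the origin; a push of more than 9 N there is too much.
- divider3: Thin wooden divider at the left (+y) end of the third bay from the left: 170 mm long (x), 6 mm thick (y), 36 mm high, rigidly fixed to the stand, same axes. Origin at the centre of its underside, on the deck. The spacer block bears on its right face, 3 mm to -y of the origin; a push of more than 9 N there is too much.
- tray1_center (a point): Centre, 17 mm up, of the open steel sample tray loose in the first bay from the left: 160 mm long (x; pouring nose to -x, towards the robot), 76 mm wide (y). Side walls 3 mm thick, 34 mm high, straight from x = -32 to +80 mm, outer faces at y = +38 and -38 mm; floor 3 mm thick. Its left (+y) wall faces divider1. 0.5 to 0.75 kg; slides on the deck at 2.4 to 5 N.
- tray2_center (a point): Centre, 17 mm up, of the open steel sample tray loose in the second bay from the left: 160 mm long (x; pouring nose to -x, towards the robot), 76 mm wide (y). Side walls 3 mm thick, 34 mm high, straight from x = -32 to +80 mm, outer faces at y = +38 and -38 mm; floor 3 mm thick. Its left (+y) wall faces divider2. 0.5 to 0.75 kg; slides on the deck at 2.4 to 5 N.
- tray3_center (a point): Centre, 17 mm up, of the open steel sample tray loose in the third bay from the left: 160 mm long (x; pouring nose to -x, towards the robot), 76 mm wide (y). Side walls 3 mm thick, 34 mm high, straight from x = -32 to +80 mm, outer faces at y = +38 and -38 mm; floor 3 mm thick. Its left (+y) wall faces divider3. 0.5 to 0.75 kg; slides on the deck at 2.4 to 5 N.
- spacer_center (a point): Centre, 36 mm up, of the slotted wooden spacer block standing in front of the stand: 70 mm long (x), 32 mm thick (y), 72 mm high, 0.13 kg. A slot 24 mm deep is sawn along its whole length from below at y = -8 to +2 mm, leaving a thick leg of 14 mm (y = +2 to +16) and a thin lip of 8 mm (y = -16 to -8). Above the slot it is solid: grip its upper half across the thickness.
- tray1: The body of the first tray: origin at the centre of its underside, 17 mm below tray1_center, same axes.
- tray2: The body of the second tray: origin at the centre of its underside, 17 mm below tray2_center, same axes.
- tray3: The body of the third tray: origin at the centre of its underside, 17 mm below tray3_center, same axes.
- spacer: The block's body, origin at the centre of its foot. In use the tray's left (+y) wall stands in the slot, the lip pulls it from inside, and the thick leg's +y face meets the divider; the gap is then 21 mm (14 mm leg plus 7 mm left in the slot). With its foot about 14 mm above the deck it clears the tray's floor and rim.
- bowl_a: White cupping bowl, 80 mm across, 55 mm high; bystander, leave it alone; origin at the centre of its underside.
- bowl_b: White cupping bowl, 80 mm across, 55 mm high; bystander, leave it alone; origin at the centre of its underside.
- bowl_c: White cupping bowl, 80 mm across, 55 mm high; bystander, leave it alone; origin at the centre of its underside.
- timer: Black timer, 50 x 60 mm, 20 mm high; bystander, leave it alone; origin at the centre of its underside.
- sample_jar: Small sample jar, 60 mm across, 75 mm high; bystander, leave it alone; origin at the centre of its underside.
- cup_spoon: Cupping spoon lying on the table, 160 mm long, about 20 mm high; bystander, leave it alone; origin at the centre of its underside.
Not all that is in view belongs to the job. There is more than one size of the spacer; the one meant has the size given above. What is shaped like the tray3 but orange is not meant.

How it is judged (in metres and radians):
On the way, in this order (a step that is already met when the one before it is completed fails the run):
1. the first tray's left wall stands in the slot of the spacer block while the block's thick leg bears on the divider to the left of that tray, for a moment (contact force between spacer and divider1 above 1 N and y of tray1_center in the frame of spacer_center between -0.046 and -0.034 m and z of tray1_center in the frame of spacer_center above -0.05 m), for 0.2 s.
2. the second tray's left wall stands in the slot of the spacer block while the block's thick leg bears on the divider to the left of that tray, for a moment (contact force between spacer and divider2 above 1 N and y of tray2_center in the frame of spacer_center between -0.046 and -0.034 m and z of tray2_center in the frame of spacer_center above -0.05 m), for 0.2 s.
3. the third tray's left wall stands in the slot of the spacer block while the block's thick leg bears on the divider to the left of that tray, for a moment (contact force between spacer and divider3 above 1 N and y of tray3_center in the frame of spacer_center between -0.046 and -0.034 m and z of tray3_center in the frame of spacer_center above -0.05 m), for 0.2 s.
At the end, for the whole second after the job is handed in: The gap between each tray and the divider on its left is 21 mm within 2 mm; the trays lie flat on the deck, square to the stand within 0.05 rad, their centres within 20 mm of its centre line, at rest; the spacer block stands upright on the table, off the stand, at rest (y of tray1_center in the frame of divider1 between -0.064 and -0.06 m and y of tray2_center in the frame of divider2 between -0.064 and -0.06 m and y of tray3_center in the frame of divider3 between -0.064 and -0.06 m and angle between the x axis of each of tray1_center, tray2_center, tray3_center and the x axis of stand, either way round below 0.05 rad and angle between each of tray1_center, tray2_center, tray3_center's own z axis and vertical below 0.03 rad and linear speed of each of tray1, tray2, tray3, spacer below 0.01 m/s and x of tray1_center in the frame of stand between -0.02 and 0.02 m and x of tray2_center in the frame of stand between -0.02 and 0.02 m and x of tray3_center in the frame of stand between -0.02 and 0.02 m and height (world z) of spacer_center between 0.03 and 0.042 m and angle between spacer_center's own z axis and vertical below 0.1 rad and contact force between spacer and stand below 0.05 N); the robot touches nothing.
It fails at once if the spacer block presses on a divider with more than 9 N (contact force between spacer and divider1 above 9 N or contact force between spacer and divider2 above 9 N or contact force between spacer and divider3 above 9 N).
It fails at once if a tray is lifted more than 12 mm or tipped (height (world z) of any of tray1_center, tray2_center, tray3_center above 0.045 m or angle between any of tray1_center, tray2_center, tray3_center's own z axis and vertical above 0.2 rad).
It fails at once if a bystander is moved more than 15 mm (distance of any of bowl_a, bowl_b, bowl_c, timer, sample_jar, cup_spoon from where it was at the start of the episode above 0.015 m).
It also fails if it takes over 67 s, if anything falls off the work surface, if the arm or the gripper's body presses on something with over 40 N, if the wrist force passes 120 N, or if a joint passes its speed limit or range.

ROBOT

A 6-joint arm with a two-finger parallel gripper is mounted at the origin on the work surface. World frame = base frame: x ahead of the robot, y to its left, z up, the work surface at z = 0. Lengths are in mm, angles in rad, forces in N, time in s.
With the tool pointing down it reaches from about 350 to 875 mm from the base axis. Payload 4.2 kg.
Tool frame: the origin (TCP) lies at the very end of the fingers, on their centre line; the grasp point (between the pads) lies arm.hold_point_z behind it (arm.hold_point_z is the distance from the TCP to the grasp point, in mm); z points along the fingers, y is the direction in which the jaws open and shut (so a half turn about z gives the same grasp; the last joint's range is limited). The gripper opens to 85 mm and grips with 20 to 120 N. Pads are 22 mm wide; open, the fingers measure 114 mm over their backs; the gripper's body (76 mm by 85 mm) begins 54 mm behind the grasp point. The pads swing forward as they close: fully open they stand 13 mm farther back than shut.
Start: joints at [1.47, 0.385, 0.008, 0, -1.194, -0.259], TCP at [220.021, 584.97, 231.312] pointing down, gripper open.
Joint ranges: [-3.14, 3.14], [-1.21, 2.06], [-1.07, 1.41], [-3.16, 2.05], [-2.99, -0.16], [-3.1, 3.1]. Speed limits (rad/s): [2.79, 2.79, 3.14, 3.14, 3.14, 3.14].

INTERFACE

Orientations are given as a unit quaternion [x, y, z, w].
In Python, from bench import arm gives the robot as it stands.
- The arm moves only by the tool step_arm, never from a script. Its argument "series" is a list of rows, each a list of 6 numbers: the shift along the world's x, y, z scaled (see below), then the turn, a rotation vector about the world's x, y, z scaled (see below). A call has 1 to 12 rows; each row is the pose to reach, as a shift and turn from the pose commanded when the call began; what a row does not reach only later rows make up. The controller multiplies each number of a shift by 400 mm and each number of a turn by pi/2 rad. A row lasts 1/12 s, in which the tool goes at most 41.7 mm and 7.16 degrees, less where a joint would pass 70% of its speed; a pose out of reach is approached as far as the arm can. A call with a number of a shift or a turn outside -1 to 1 is refused whole. A call with a gripper value outside its range is refused whole. "jaw" is the opening, from -1 (shut) to 1 (fully open), set as the call begins (left out, the last holds). The fingers move at their own pace and stop on an object; the grip force is fixed at half the most. Time passes only in rows, so rows that repeat a pose let the fingers close. It gives the time, the measured TCP pose, the force and the opening at its end, in the units of the state.
- arm.read_state(): the state, without advancing time (a new reading comes with each control period).
- arm.get_image(name): name is "scene" or "side" or "wrist"; returns a dict with "image" (384x512x3 uint8, red, green, blue), "camera_matrix" (3x3 intrinsics, pixels), "k1" (the pictures are not rectified: a ray, as slopes to the right and down, at radius r is drawn at 1 + k1 r^2 times it, then the intrinsics apply), "world_from_camera" (4x4, takes a point from camera to world coordinates). Camera axes: x right, y up, looking along -z (the intrinsics and any distortion apply to the point x, -y, -z); pixel columns grow to the right and rows downward; lengths in mm; the calibration is good to about 2 mm. A picture is of the moment at which its call begins. There is no depth.
- arm.job_done(): hands the job in, once; it reports no verdict.
The state is a dict: "clock": time; "joints": joint angles; "joint_vel": joint speeds; "joint_efforts": joint torques, N m; "position": TCP position; "ee_rot": TCP orientation; "contact_force": force on the tool from outside, world axes, zero at the start; "wrist_torque": the same for the moment, N m; "gripper_width": finger opening in mm.
Only numpy, scipy, OpenCV 4.12 (cv2) and the standard library are available. Lean on these libraries where they do the work, as an engineer would, in place of code of your own. Each camera call takes 0.05 s, during which the arm holds its last target.

## Working session

There is one attempt and no reset: what is moved stays moved. The work goes in short steps, Python scripts to look and compute and a tool call to move; the robot and the scene stay as the last step left them, time stands still between calls to the robot, and variables do not carry over. Pictures are saved under pics/ and viewed, and the job is handed in when it is done.

Besides the shell and the picture viewer there is one more tool, called after "Emit:" by a JSON object that holds its "op" and its "data", one argument or row to a line. step_arm: Moves the arm, as the interface text tells. Shifts and turns lie within -1 to 1; 1 stands for 400 mm of shift or pi/2 rad of turn. Its arguments: {"type":"object","properties":{"series":{"type":"array","items":{"type":"array","items":{"type":"number","minimum":-1,"maximum":1}}},"jaw":{"type":"number"}},"required":["series"]}

```bash
mkdir -p pics; ls; cat > h.py <<'E'
import numpy as np, cv2, json
from bench import arm
def snap(name,fn):
    d=arm.get_image(name); im=np.array(d["image"])[:,:,::-1].copy()
    cv2.imwrite(f"pics/{fn}.png",im)
    json.dump({k:np.array(d[k]).tolist() for k in("camera_matrix","k1","world_from_camera")},open(f"pics/{fn}.json","w"))
def cal(fn):
    d=json.load(open(f"pics/{fn}.json")); return np.array(d["camera_matrix"]),float(d["k1"]),np.array(d["world_from_camera"])
def ray(fn,u,v):
    K,k1,T=cal(fn)
    p=cv2.undistortPoints(np.array([[[u,v]]],float),K,np.array([k1,0,0,0.]))[0,0]
    d=T[:3,:3]@np.array([p[0],-p[1],-1]); return T[:3,3],d
def onz(fn,u,v,z):
    o,d=ray(fn,u,v); return o+d*(z-o[2])/d[2]
def proj(fn,P):
    K,k1,T=cal(fn); P=np.atleast_2d(P).astype(float); c=(P-T[:3,3])@T[:3,:3]
    x=c[:,0]/-c[:,2]; y=-c[:,1]/-c[:,2]; s=1+k1*(x*x+y*y)
    return np.stack([K[0,0]*x*s+K[0,2],K[1,1]*y*s+K[1,2]],1)
def crop(fn,out,x0,y0,x1,y1,s):
    im=cv2.imread(f"pics/{fn}.png")[y0:y1,x0:x1]
    cv2.imwrite(f"pics/{out}.png",cv2.resize(im,None,fx=s,fy=s,interpolation=cv2.INTER_CUBIC))
E
python3 - <<'E'
from h import *
for n in("scene","side","wrist"): snap(n,n+"0"); print(n,np.round(cal(n+"0")[2],3).tolist(),cal(n+"0")[0].tolist(),cal(n+"0")[1])
print(arm.read_state(),arm.hold_point_z)
E
```

```text
pics
scene [[-0.804, -0.488, 0.339, 847.871], [0.594, -0.646, 0.479, 628.86], [-0.015, 0.587, 0.81, 1098.761], [0.0, 0.0, 0.0, 1.0]] [[441.06789905215294, 0.0, 252.62912108887704], [0.0, 441.06789905215294, 195.67399489589803], [0.0, 0.0, 1.0]] -0.1565988846835246
side [[0.876, 0.257, -0.407, -113.337], [-0.482, 0.438, -0.759, -974.465], [-0.017, 0.862, 0.507, 729.105], [0.0, 0.0, 0.0, 1.0]] [[437.7939653029336, 0.0, 258.0489995429774], [0.0, 437.7939653029336, 190.14619151001912], [0.0, 0.0, 1.0]] -0.015129030656156901
wrist [[-0.351, 0.885, 0.305, 299.294], [-0.936, -0.333, -0.112, 555.086], [0.002, -0.325, 0.946, 373.045], [0.0, 0.0, 0.0, 1.0]] [[325.55566740919426, 0.0, 258.38621988642166], [0.0, 325.55566740919426, 194.69796722887435], [0.0, 0.0, 1.0]] -0.009785659087813358
{'clock': 0.15, 'joints': array([ 1.46962631e+00,  3.85399548e-01,  6.94578607e-03, -3.09068078e-04,
       -1.19400309e+00, -2.58616097e-01]), 'joint_vel': array([ 0.0004197 , -0.00225265,  0.0049824 ,  0.00154897,  0.0023741 ,
        0.00133779]), 'joint_efforts': array([ 4.06640856e-04, -3.92679763e+01,  1.88580608e+01,  4.18864489e+00,
       -3.43377149e-03,  1.80559940e-07]), 'position': array([219.88028518, 584.58393398, 230.46976657]), 'ee_rot': array([ 9.83852287e-01, -1.78980354e-01, -7.79080190e-05,  8.38986623e-04]), 'contact_force': array([-0.53570171,  0.36070955,  0.11807457]), 'wrist_torque': array([-0.01796174, -0.00300262, -0.00939622]), 'gripper_width': 85.35698339586068} 18.700000000000003
```

View pics/scene0.png

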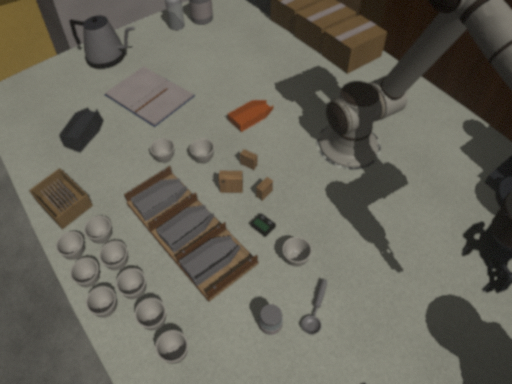

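View pics/side0.png

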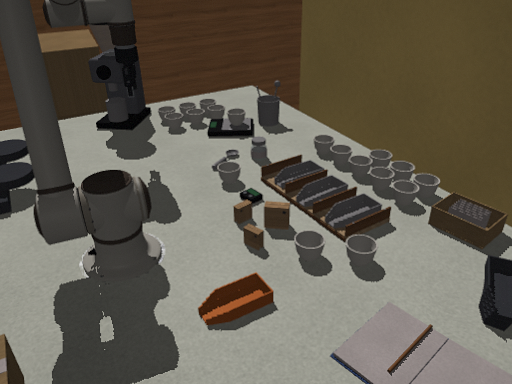

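View pics/wrist0.png

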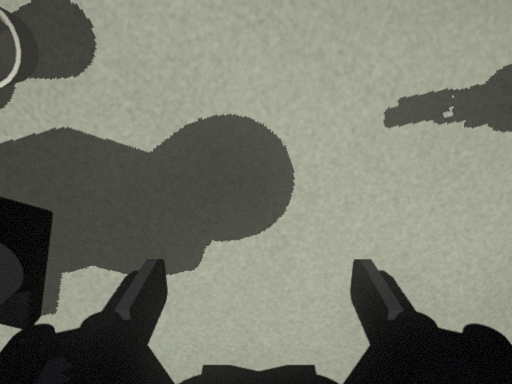

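The scene view shows the stand at about (190,232) and three block candidates at (231,181), (249,158) and (264,187). The side view shows the same blocks at (277,215), (255,237) and (243,212). An orange decoy tray lies at (250,114) in the scene view. Next I'll crop in closer.

```bash
python3 - <<'E'
from h import *
crop("scene0","c1",215,140,285,210,8)
crop("side0","c2",225,190,305,255,9)
crop("scene0","c3",115,160,265,300,5)
for n,p in (("scene0",(231,189)),("scene0",(248,164)),("scene0",(264,193)),("side0",(277,222)),("side0",(254,243)),("side0",(243,217))): print(n,p,onz(n,*p,0).round())
E
```

```text
scene0 (231, 189) [427. -83.   0.]
scene0 (248, 164) [ 325. -133.    0.]
scene0 (264, 193) [354.  -9.   0.]
side0 (277, 222) [432. -72.   0.]
side0 (254, 243) [ 326. -126.    0.]
side0 (243, 217) [358.   2.   0.]
```

View pics/c1.png

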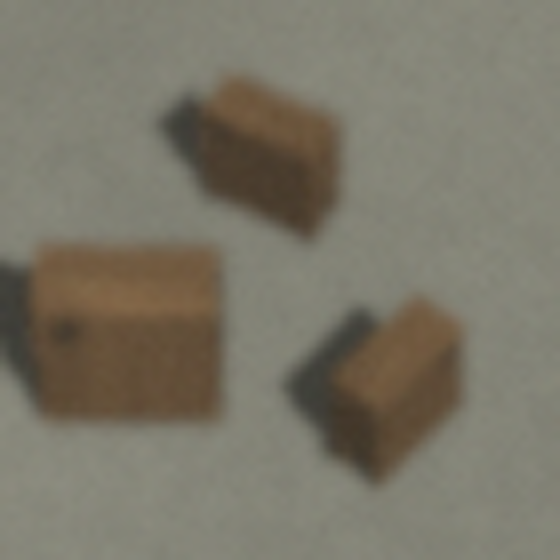

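View pics/c2.png

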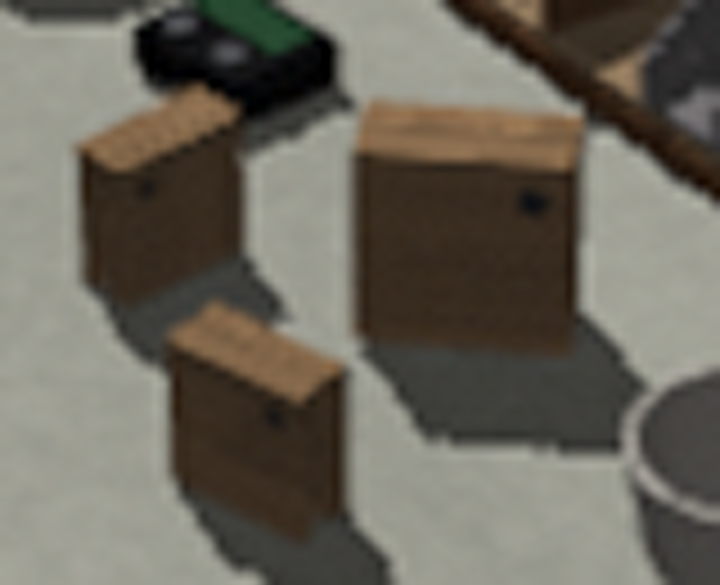

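View pics/c3.png

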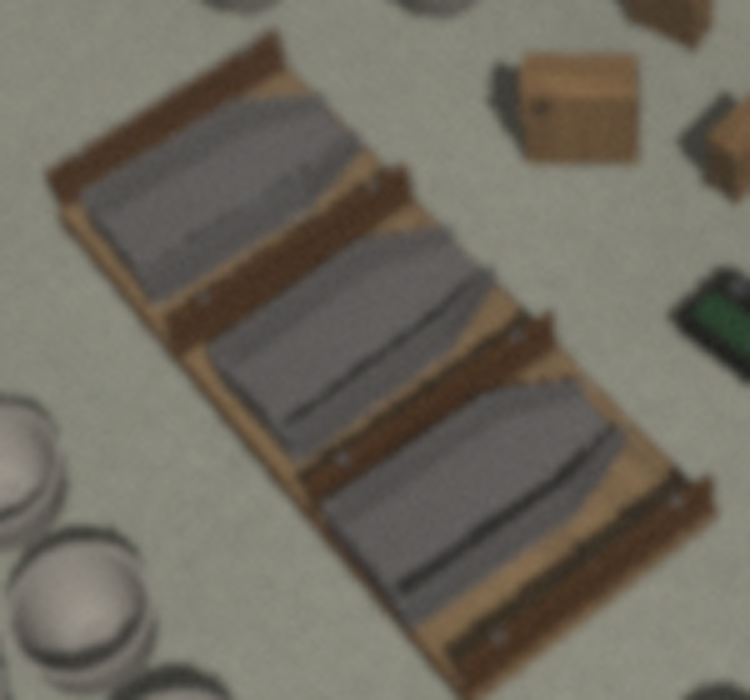

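```bash
python3 - <<'E'
from h import *
from scipy.optimize import least_squares
def fit(local,obs,x0):
    # obs: list of (fn, crop offs, scale, px, localpoint)
    def res(p):
        c,s=np.cos(p[2]),np.sin(p[2]); r=[]
        for fn,u,v,L in obs:
            w=[p[0]+c*L[0]-s*L[1],p[1]+s*L[0]+c*L[1],L[2]]
            r+=list(proj(fn,w)[0]-(u,v))
        return r
    o=least_squares(res,x0); return o.x,np.array(res(o.x)).reshape(-1,2).round(1)
A=lambda u,v:("scene0",215+u/8,140+v/8); B=lambda u,v:("side0",225+u/9,190+v/9)
obs=[(*A(40,245),(35,-16,72)),(*A(218,245),(-35,-16,72)),(*A(35,302),(35,16,72)),(*A(220,305),(-35,16,72)),(*A(42,415),(35,16,0)),(*A(220,415),(-35,16,0)),
(*B(372,102),(-35,16,72)),(*B(583,118),(35,16,72)),(*B(577,168),(35,-16,72)),(*B(358,152),(-35,-16,72)),(*B(358,338),(-35,-16,0)),(*B(572,353),(35,-16,0))]
for x0 in ([430,-75,0],): 
    p,r=fit(None,obs,x0); print("spacer",p.round(3)); print(r.tolist())
C=lambda u,v:("scene0",115+u/5,160+v/5)
obs=[(*C(275,32),(-85,-207,52)),(*C(50,178),(85,-207,52)),(*C(712,483),(-85,207,52)),(*C(405,168),(-85,-69,52)),(*C(550,318),(-85,69,52))]
p,r=fit(None,obs,[550,0,0]); print("stand",p.round(3)); print(r.tolist())
for n,z in(("bowl",0),): print([onz("scene0",u,v,0).round() for u,v in((162,157),(202,157),(262,224),(295,258),(270,328),(311,328))])
E
```

```text
spacer [423.237 -85.067  -0.651]
[[-1.1, -1.3], [-0.1, -1.2], [-1.1, -0.0], [-0.7, -0.4], [-0.2, 0.2], [0.1, 0.3], [-1.0, -1.1], [0.1, -1.3], [-0.2, -0.7], [-1.0, -0.6], [-0.7, -0.1], [-0.1, 0.0]]
stand [ 6.18206e+02 -2.24460e+01  6.80000e-02]
[[0.5, 0.1], [-1.2, -0.1], [-0.1, -0.0], [0.4, -0.0], [0.3, -0.1]]
[array([ 535., -331.,    0.]), array([ 428., -249.,    0.]), array([427.,  78.,   0.]), array([422., 223.,   0.]), array([601., 341.,   0.]), array([517., 405.,   0.])]
```

Emit:
{"op": "step_arm", "data": {
  "series": [
    [0.475,-0.75,0.1,0,0,0.13],
    [0.475,-0.75,0.1,0,0,0.13],
    [0.475,-0.75,0.1,0,0,0.13],
    [0.475,-0.75,0.1,0,0,0.13],
    [0.475,-0.75,0.1,0,0,0.13],
    [0.475,-0.75,0.1,0,0,0.13],
    [0.475,-0.75,0.1,0,0,0.13],
    [0.475,-0.75,0.1,0,0,0.13],
    [0.475,-0.75,0.1,0,0,0.13],
    [0.475,-0.75,0.1,0,0,0.13]
  ],
  "jaw": 1
}}

```text
clock: 0.98
position: [411.6, 281.6, 272.1]
ee_rot: [0.997, -0.08, 0.0, -0.0]
contact_force: [-0.3, 0.1, 0.2]
gripper_width: 85.6
```

Emit:
{"op": "step_arm", "data": {
  "series": [
    [0.475,-0.76,0.1,0,0,0.14],
    [0.475,-0.76,0.1,0,0,0.14],
    [0.475,-0.76,0.1,0,0,0.14],
    [0.475,-0.76,0.1,0,0,0.14],
    [0.475,-0.76,0.1,0,0,0.14],
    [0.475,-0.76,0.1,0,0,0.14],
    [0.475,-0.76,0.1,0,0,0.14],
    [0.475,-0.76,0.1,0,0,0.14],
    [0.475,-0.76,0.1,0,0,0.14],
    [0.475,-0.76,0.1,0,0,0.14],
    [0.475,-0.76,0.1,0,0,0.14],
    [0.475,-0.76,0.1,0,0,0.14]
  ]
}}

```text
clock: 1.98
position: [599.7, -18.7, 310.5]
ee_rot: [0.999, 0.032, -0.001, -0.0]
contact_force: [0.3, -0.5, -0.4]
gripper_width: 85.7
```

```bash
python3 - <<'E'
from h import *
snap("wrist","w1"); s=arm.read_state(); print(s["clock"],s["position"],s["ee_rot"],s["joints"])
im=cv2.imread("pics/w1.png"); cv2.imwrite("pics/w1b.png",cv2.resize(im,(800,600),interpolation=cv2.INTER_CUBIC))
E
```

```text
2.0333 [599.55219238 -18.15268833 310.84077574] [ 9.99467572e-01  3.26235315e-02 -5.19643206e-04 -8.38301625e-05] [ 2.39204573e-01  2.99702277e-01  8.05060239e-02 -3.86426656e-04
 -1.35258289e+00  1.39693425e+00]
```

View pics/w1b.png

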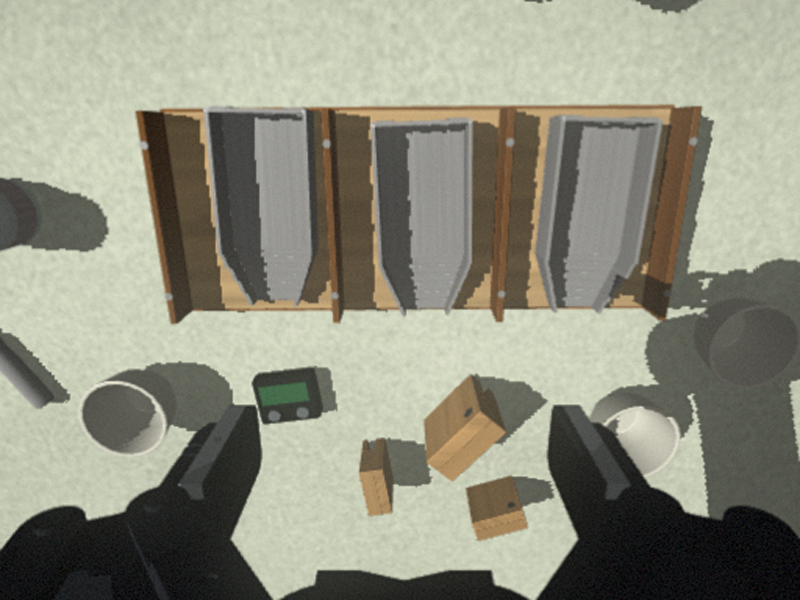

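The wrist view shows the stand with divider1 at the left (image 150,215), and the trays at (262,205), (422,215) and (598,215). The big block is at (463,428) and the timer at (287,395). I'll zoom in to measure.

```bash
python3 - <<'E'
from h import *
crop("w1","w1L",80,60,220,215,5); 
crop("w1","w1M",195,60,335,215,5); crop("w1","w1R",320,60,460,215,5); crop("w1","w1S",220,230,360,350,5)
E
```

```text
(no output)
```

View pics/w1L.png

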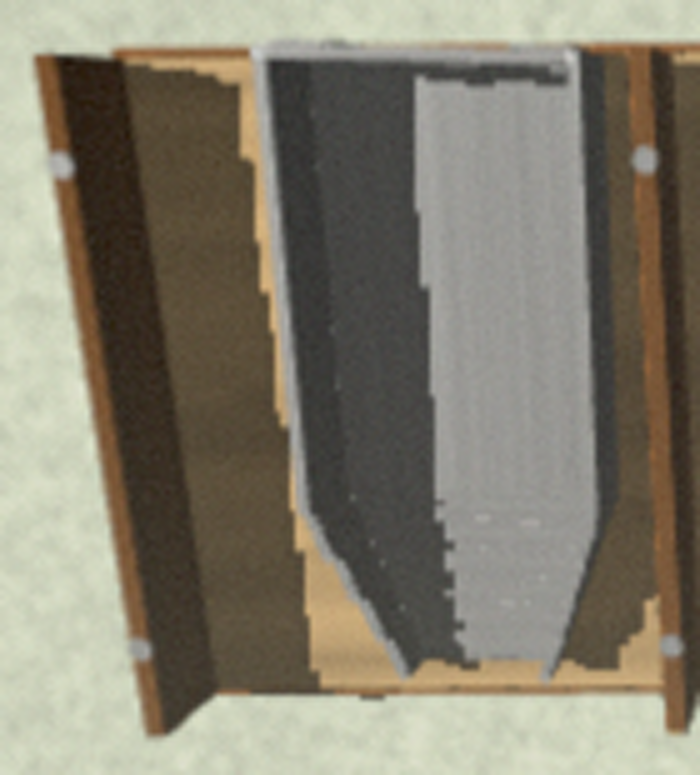

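View pics/w1M.png

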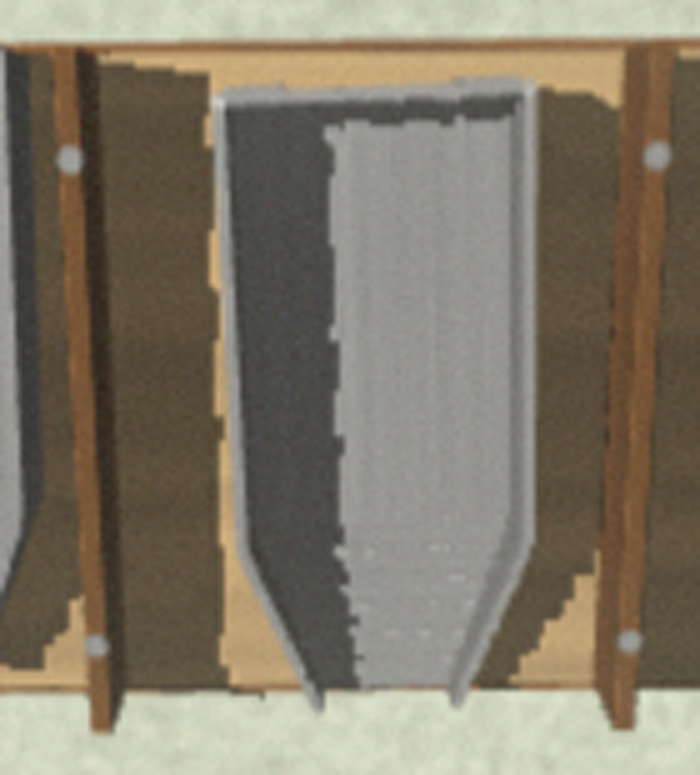

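View pics/w1R.png

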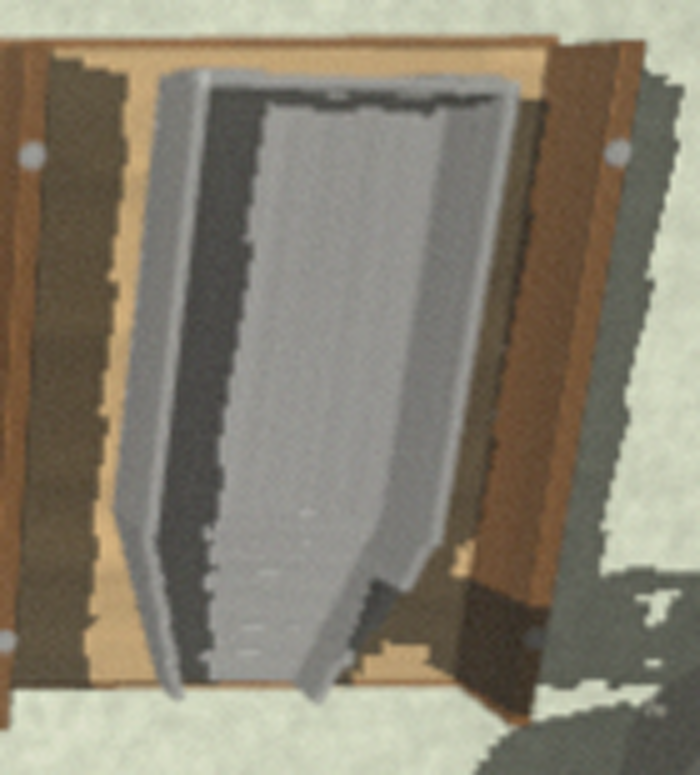

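View pics/w1S.png

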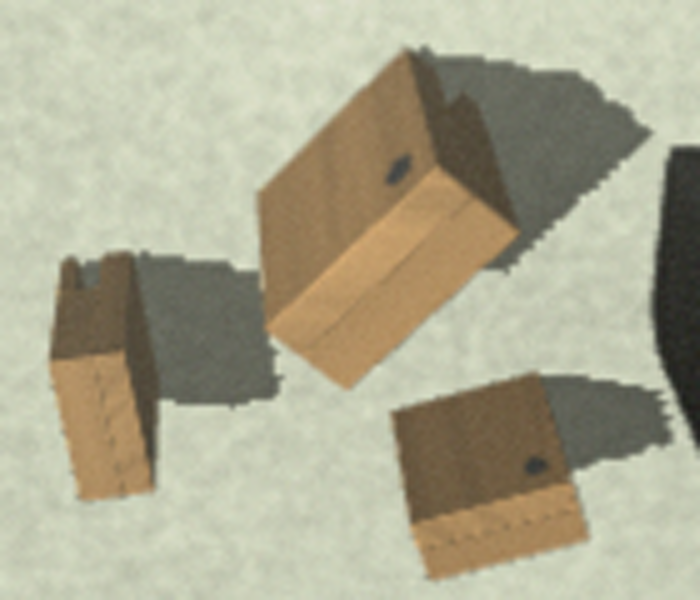

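```bash
python3 - <<'E'
from h import *
crop("w1","w1Z",292,235,332,285,14)
from scipy.optimize import least_squares
def fit(obs,x0,fn="w1"):
    def w(p,L):
        c,s=np.cos(p[2]),np.sin(p[2]); return [p[0]+c*L[0]-s*L[1],p[1]+s*L[0]+c*L[1],L[2]]
    res=lambda p:np.concatenate([proj(fn,w(p,L))[0]-(u,v) for (u,v),L in obs])
    o=least_squares(res,x0); return o.x.round(3),res(o.x).reshape(-1,2).round(1).tolist()
L=lambda u,v:(80+u/5,60+v/5);M=lambda u,v:(195+u/5,60+v/5);R=lambda u,v:(320+u/5,60+v/5);S=lambda u,v:(220+u/5,230+v/5)
st=[(L(37,57),(85,210,52)),(L(58,57),(85,204,52)),(L(150,737),(-85,210,52)),(L(167,735),(-85,204,52)),
(M(55,48),(85,72,52)),(M(77,50),(85,66,52)),(M(92,730),(-85,72,52)),(M(110,730),(-85,66,52)),
(M(650,47),(85,-66,52)),(M(672,47),(85,-72,52)),(M(615,730),(-85,-66,52)),(M(634,730),(-85,-72,52)),
(R(622,42),(85,-204,52)),(R(644,42),(85,-210,52)),(R(512,722),(-85,-204,52)),(R(530,722),(-85,-210,52))]
P,r=fit(st,[618,-22,.07]);print("stand",P,r)
def tray(obs,nm,n):
    p,r=fit([(a,b) for a,b in obs],[618,-22+138*(2-n),.07]); c,s=np.cos(P[2]),np.sin(P[2]); d=p[:2]-P[:2]
    print(nm,p,"in stand",(c*d[0]+s*d[1]).round(1),(-s*d[0]+c*d[1]).round(1),"yaw",p[2]-P[2],"gap",(138*(2-n)+69-3-38-(-s*d[0]+c*d[1])).round(1),r)
z=50
tray([(L(254,48),(80,38,z)),(L(578,50),(80,-38,z)),(L(300,515),(-32,38,z)),(L(600,515),(-32,-38,z))],"t1",1)
tray([(M(212,94),(80,38,z)),(M(536,80),(80,-38,z)),(M(240,550),(-32,38,z)),(M(534,540),(-32,-38,z))],"t2",2)
tray([(R(190,72),(80,38,z)),(R(519,82),(80,-38,z)),(R(148,535),(-32,38,z)),(R(437,540),(-32,-38,z))],"t3",3)
sp=[(S(268,328),(-35,16,72)),(S(440,165),(35,16,72)),(S(515,232),(35,-16,72)),(S(348,388),(-35,-16,72)),(S(258,192),(-35,16,0)),(S(410,48),(35,16,0))]
print("spacer",fit(sp,[423,-85,-.65]))
E
```

```text
stand [ 6.15083e+02 -2.96280e+01  7.30000e-02] [[-1.2, -0.5], [-0.3, -0.6], [-0.9, 0.5], [0.2, 0.9], [-0.7, -0.0], [0.1, -0.5], [-0.2, 1.2], [0.7, 1.1], [0.1, -0.9], [0.9, -0.9], [-0.4, 0.4], [0.4, 0.3], [0.2, -0.5], [1.0, -0.6], [-0.5, 1.1], [0.5, 1.1]]
t1 [6.11959e+02 9.35010e+01 5.20000e-02] in stand 5.9 123.0 yaw -0.020999999999999998 gap 43.0 [[-0.6, -0.7], [0.2, -0.3], [0.3, 0.3], [0.1, 1.0]]
t2 [ 6.12115e+02 -3.48020e+01  1.06000e-01] in stand -3.3 -4.9 yaw 0.033 gap 32.9 [[-0.2, -0.7], [0.2, -0.7], [-0.4, 1.0], [0.3, 0.7]]
t3 [ 6.23227e+02 -1.71383e+02  5.00000e-02] in stand -2.2 -142.0 yaw -0.022999999999999993 gap 32.0 [[0.7, -0.2], [-0.3, -1.0], [-0.9, 0.7], [0.5, 0.6]]
spacer (array([423.827, -85.789,  -0.657]), [[-0.8, 0.4], [0.0, -0.1], [1.9, 0.1], [0.0, 1.0], [-0.7, -0.3], [-0.7, -1.1]])
```

View pics/w1Z.png

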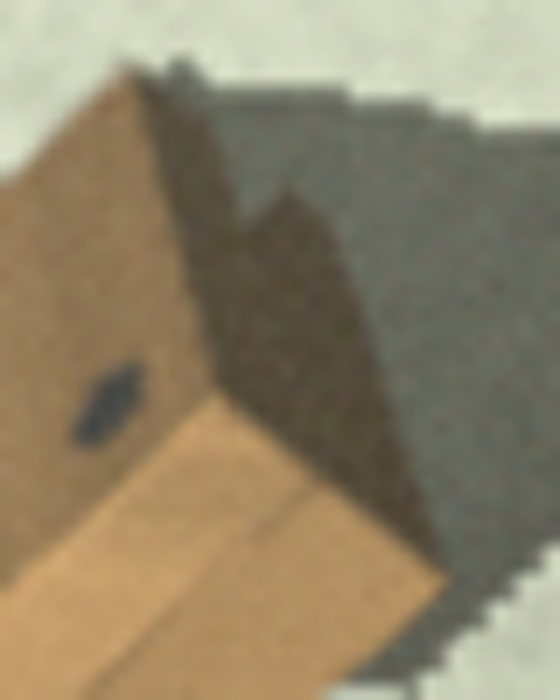

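```bash
python3 - <<'E'
from h import *
p=[423.8,-85.8,-.657]; c,s=np.cos(p[2]),np.sin(p[2])
for nm,ys in(("H1",(16,2,-8,-16)),("H2",(16,8,-2,-16))):
    for z in(0,24,72):
        W=[[p[0]+c*35-s*y,p[1]+s*35+c*y,z] for y in ys]; print(nm,z,((proj("w1",W)-(292,235))*14).round().tolist())
E
```

```text
H1 0 [[130.0, 49.0], [221.0, 124.0], [286.0, 177.0], [337.0, 219.0]]
H1 24 [[159.0, 152.0], [254.0, 230.0], [321.0, 285.0], [374.0, 329.0]]
H1 72 [[224.0, 391.0], [329.0, 475.0], [402.0, 534.0], [461.0, 582.0]]
H2 0 [[130.0, 49.0], [182.0, 92.0], [247.0, 145.0], [337.0, 219.0]]
H2 24 [[159.0, 152.0], [213.0, 197.0], [281.0, 252.0], [374.0, 329.0]]
H2 72 [[224.0, 391.0], [284.0, 439.0], [358.0, 499.0], [461.0, 582.0]]
```

The first hypothesis (thick leg on the robot's left, block yaw −0.657) matches the visible notch. I'm choosing the big block at scene (231,181): its 70×32×72 fit is good to 1 px, and the other two are smaller. Moving above it now.

Emit:
{"op": "step_arm", "data": {
  "series": [
    [-0.44,-0.1675,-0.45,0,0,-0.46],
    [-0.44,-0.1675,-0.45,0,0,-0.46],
    [-0.44,-0.1675,-0.45,0,0,-0.46],
    [-0.44,-0.1675,-0.45,0,0,-0.46],
    [-0.44,-0.1675,-0.45,0,0,-0.46],
    [-0.44,-0.1675,-0.45,0,0,-0.46],
    [-0.44,-0.1675,-0.45,0,0,-0.46],
    [-0.44,-0.1675,-0.45,0,0,-0.46],
    [-0.44,-0.1675,-0.45,0,0,-0.46],
    [-0.44,-0.1675,-0.45,0,0,-0.46]
  ]
}}

```text
clock: 2.87
position: [426.6, -85.1, 133.0]
ee_rot: [0.947, -0.322, 0.002, -0.001]
contact_force: [-0.7, 0.6, -0.1]
gripper_width: 85.6
```

```bash
python3 - <<'E'
from h import *
snap("wrist","w2"); s=arm.read_state(); print(s["clock"],s["position"],s["ee_rot"],s["joints"])
T=cal("w2")[2]; p=[423.8,-85.8,-.657]; c,q=np.cos(p[2]),np.sin(p[2])
for x in(-35,35):print(proj("w2",[[p[0]+c*x-q*y,p[1]+q*x+c*y,72] for y in(16,-16)]).round(1).tolist())
im=cv2.imread("pics/w2.png"); cv2.imwrite("pics/w2b.png",cv2.resize(im,(800,600),interpolation=cv2.INTER_CUBIC))
E
```

```text
2.9167 [426.6347171  -85.08627071 132.89315751] [ 9.46686398e-01 -3.22148943e-01  2.04997846e-03 -8.48165877e-04] [ 1.79654356e-01  1.67455221e-01 -5.81167715e-01  6.99954225e-04
 -8.17765973e-01  7.34665617e-01]
[[239.7, 263.3], [284.6, 263.4]]
[[238.0, 167.7], [287.7, 167.8]]
```

View pics/w2b.png

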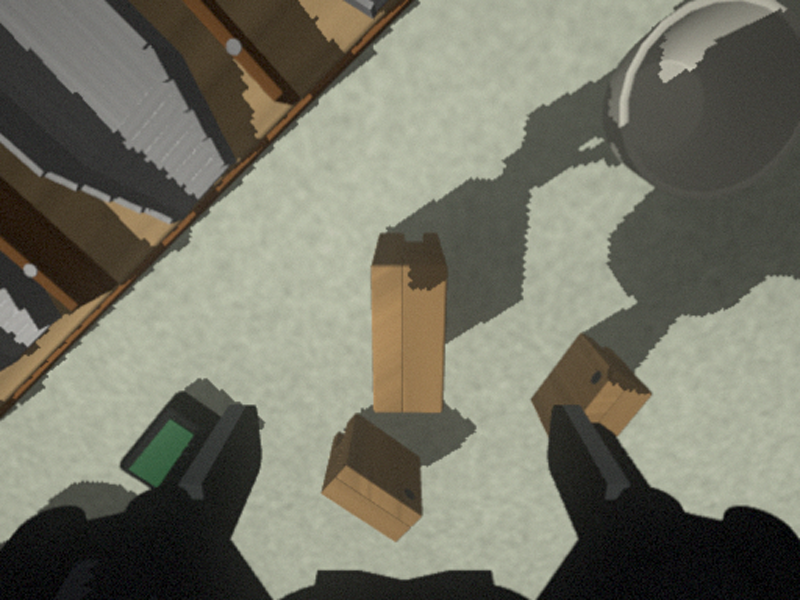

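The close view confirms the big block at (408,340): thick leg to the left, thin lip to the right of the notch. Going down to grip.

Emit:
{"op": "step_arm", "data": {
  "series": [
    [0,0,-0.1,0,0,0],
    [0,0,-0.18,0,0,0],
    [0,0,-0.225,0,0,0],
    [0,0,-0.225,0,0,0],
    [0,0,-0.225,0,0,0],
    [0,0,-0.225,0,0,0]
  ]
}}

```text
clock: 3.42
position: [426.2, -85.6, 42.7]
ee_rot: [0.947, -0.323, 0.002, -0.001]
contact_force: [0.0, 0.3, 0.5]
gripper_width: 85.4
```

Emit:
{"op": "step_arm", "data": {
  "series": [
    [0,0,0,0,0,0],
    [0,0,0,0,0,0],
    [0,0,0,0,0,0],
    [0,0,0,0,0,0],
    [0,0,0,0,0,0],
    [0,0,0,0,0,0],
    [0,0,0,0,0,0]
  ],
  "jaw": -1
}}

```text
clock: 4.0
position: [424.6, -86.0, 42.1]
ee_rot: [0.946, -0.323, 0.001, -0.0]
contact_force: [-1.0, 1.5, 5.8]
gripper_width: 30.8
```

```bash
python3 - <<'E'
from h import *
snap("wrist","w3"); s=arm.read_state(); print(s)
im=cv2.imread("pics/w3.png"); cv2.imwrite("pics/w3b.png",cv2.resize(im,(800,600),interpolation=cv2.INTER_CUBIC))
E
```

```text
{'clock': 4.05, 'joints': array([ 1.78242443e-01,  3.20016306e-01, -6.89608605e-01,  4.49352125e-04,
       -5.59882484e-01,  7.34321865e-01]), 'joint_vel': array([ 0.00062317,  0.00043044,  0.00044455,  0.00110207, -0.00165013,
        0.00063147]), 'joint_efforts': array([ -0.28358015, -25.56541443,   9.94695783,   2.13215612,
         0.27296707,   0.03164562]), 'position': array([424.59103387, -85.95274422,  42.04915977]), 'ee_rot': array([ 9.46389709e-01, -3.23026452e-01,  6.21317750e-04, -2.08727874e-04]), 'contact_force': array([-1.19936886, -0.11954879,  7.06015666]), 'wrist_torque': array([ 0.22722236,  0.29756488, -0.07513019]), 'gripper_width': 31.09704804263516}
```

View pics/w3b.png

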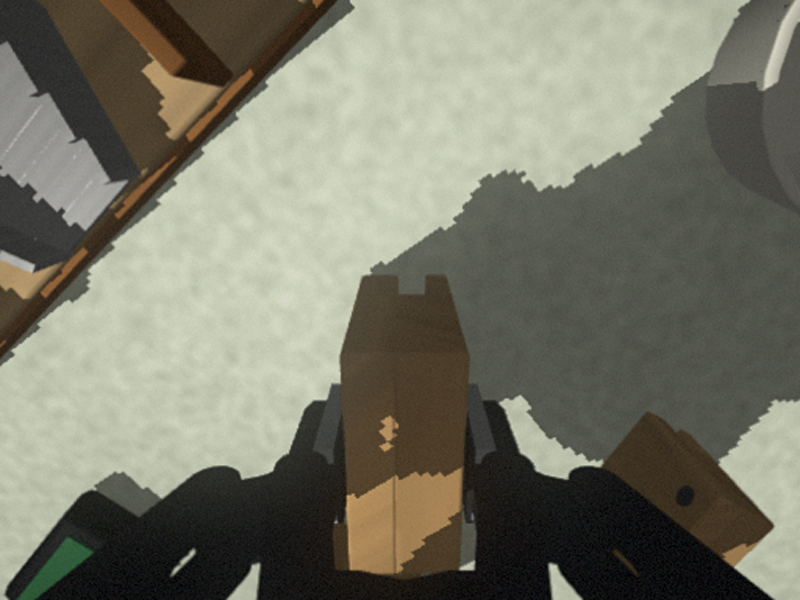

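Gripped at an opening of about 31 mm, and the thick leg still faces left. Next I lift, square it up to the stand and hover over tray 1's left wall.

Emit:
{"op": "step_arm", "data": {
  "series": [
    [0,0,0.05,0,0,0],
    [0,0,0.13,0,0,0],
    [0.03,0.03,0.2,0,0,0.07],
    [0.1,0.11,0.2,0,0,0.15],
    [0.17,0.18,0.2,0,0,0.22],
    [0.24,0.26,0.2,0,0,0.29],
    [0.31,0.34,0.2,0,0,0.36],
    [0.37,0.42,0.2,0,0,0.43],
    [0.43,0.49,0.2,0,0,0.465],
    [0.47,0.53,0.18,0,0,0.465],
    [0.485,0.5475,0.165,0,0,0.465],
    [0.485,0.5475,0.165,0,0,0.465]
  ]
}}

```text
clock: 5.05
position: [617.5, 134.0, 104.4]
ee_rot: [0.999, 0.036, -0.002, 0.001]
contact_force: [-0.3, -0.0, -2.3]
gripper_width: 30.9
```

Emit:
{"op": "step_arm", "data": {
  "series": [
    [0,0,0,0,0,0],
    [0,0,0,0,0,0]
  ]
}}

```text
clock: 5.22
position: [616.8, 131.7, 107.1]
ee_rot: [0.999, 0.036, -0.001, 0.0]
contact_force: [-0.8, -0.6, -1.3]
gripper_width: 31.4
```

```bash
cat > look.py <<'E'
from h import *
import sys
fn=sys.argv[1]; snap("wrist",fn); s=arm.read_state()
print({k:np.round(s[k],3) for k in("clock","position","ee_rot","contact_force","wrist_torque","gripper_width")})
q=s["ee_rot"]; print("phi",2*np.arctan2(q[1],q[0]))
im=cv2.imread(f"pics/{fn}.png"); cv2.imwrite(f"pics/{fn}b.png",cv2.resize(im,(800,600),interpolation=cv2.INTER_CUBIC))
E
python3 look.py w4
```

```text
{'clock': np.float64(5.267), 'position': array([617.052, 131.711, 107.603]), 'ee_rot': array([ 0.999,  0.035, -0.   ,  0.   ]), 'contact_force': array([ 0.422,  0.147, -1.302]), 'wrist_torque': array([-0.024, -0.02 , -0.03 ]), 'gripper_width': np.float64(30.97)}
phi 0.07101416081595857
```

View pics/w4b.png

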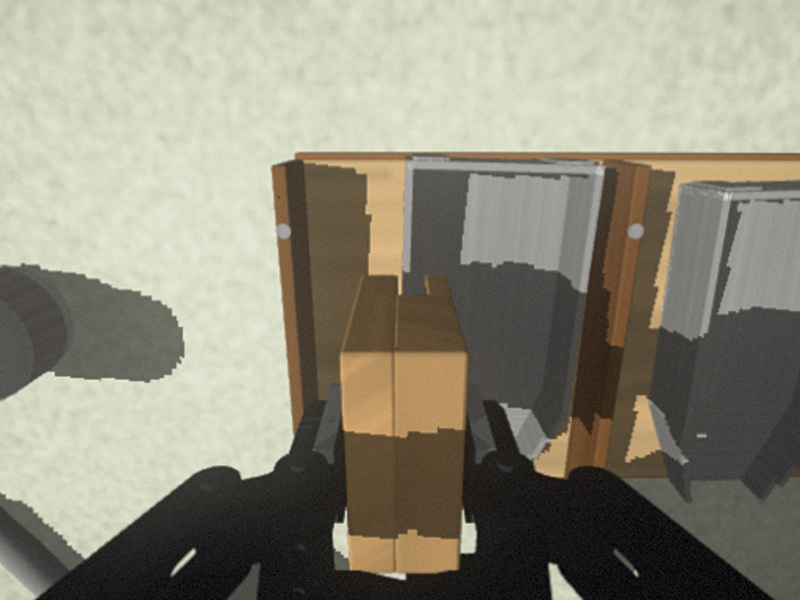

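```bash
python3 - <<'E'
from h import *
crop("w4","w4z",215,95,315,230,6)
E
```

```text
(no output)
```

View pics/w4z.png

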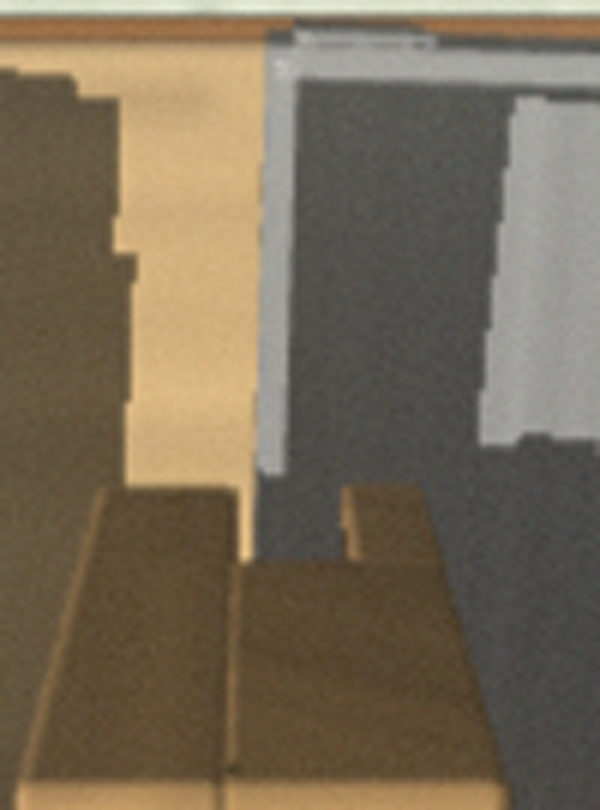

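The slot and the tray wall are 2 mm out of line, so I'll shift left and go down.

Emit:
{"op": "step_arm", "data": {
  "series": [
    [0,0.0055,0,0,0,0],
    [0,0.0055,0,0,0,0],
    [0,0.0055,-0.025,0,0,0],
    [0,0.0055,-0.05,0,0,0],
    [0,0.0055,-0.075,0,0,0],
    [0,0.0055,-0.087,0,0,0],
    [0,0.0055,-0.087,0,0,0],
    [0,0.0055,-0.087,0,0,0]
  ]
}}

```text
clock: 5.93
position: [617.8, 135.0, 71.6]
ee_rot: [0.999, 0.036, -0.001, 0.0]
contact_force: [0.3, -0.2, -1.3]
gripper_width: 31.3
```

```bash
python3 look.py w5;  python3 - <<'E'
from h import *
crop("w5","w5z",200,80,330,230,5)
E
```

```text
{'clock': np.float64(5.983), 'position': array([618.197, 135.203,  72.295]), 'ee_rot': array([ 0.999,  0.036, -0.   ,  0.   ]), 'contact_force': array([ 0.678,  0.008, -1.183]), 'wrist_torque': array([-0.03 ,  0.01 ,  0.001]), 'gripper_width': np.float64(31.514)}
phi 0.0724094060962193
```

View pics/w5z.png

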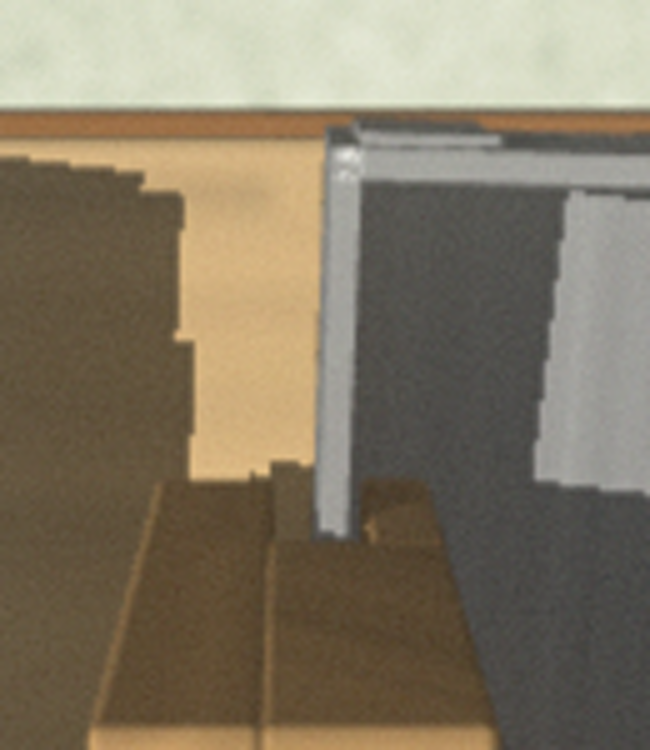

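The tray wall at (335,500) stands in the slot. Dragging 17 mm at a gentle pace.

Emit:
{"op": "step_arm", "data": {
  "series": [
    [-0.0003,0.004,0,0,0,0],
    [-0.0006,0.008,0,0,0,0],
    [-0.0009,0.012,0,0,0,0],
    [-0.0012,0.016,0,0,0,0],
    [-0.0015,0.02,0,0,0,0],
    [-0.0018,0.024,0,0,0,0],
    [-0.0021,0.028,0,0,0,0],
    [-0.0024,0.032,0,0,0,0],
    [-0.0027,0.036,0,0,0,0],
    [-0.003,0.04,0,0,0,0],
    [-0.0031,0.0425,0,0,0,0],
    [-0.0031,0.0425,0,0,0,0]
  ]
}}

```text
clock: 6.98
position: [616.8, 152.6, 72.5]
ee_rot: [0.999, 0.036, 0.0, -0.0]
contact_force: [0.4, -3.0, 0.1]
gripper_width: 31.3
```

```bash
python3 look.py w6;  python3 - <<'E'
from h import *
crop("w6","w6z",180,80,330,230,5)
E
```

```text
{'clock': np.float64(7.033), 'position': array([616.834, 152.548,  72.433]), 'ee_rot': array([ 0.999,  0.036,  0.   , -0.   ]), 'contact_force': array([ 0.194, -1.885, -0.099]), 'wrist_torque': array([-0.871, -0.067, -0.033]), 'gripper_width': np.float64(31.538)}
phi 0.07232075012516126
```

View pics/w6z.png

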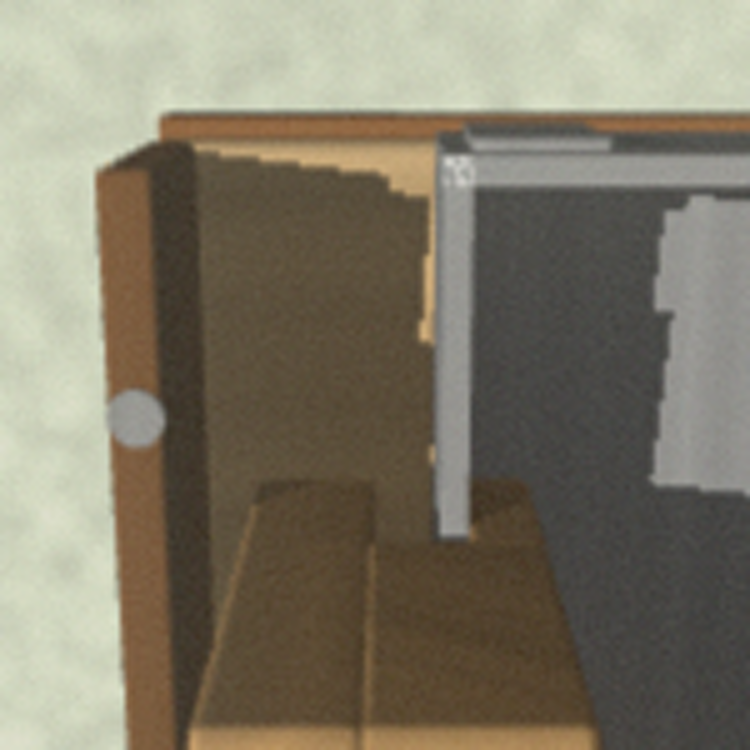

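Emit:
{"op": "step_arm", "data": {
  "series": [
    [0,0.002,0,0,0,0],
    [-0.0002,0.004,0,0,0,0],
    [-0.0004,0.006,0,0,0,0],
    [-0.0006,0.008,0,0,0,0],
    [-0.0008,0.01,0,0,0,0],
    [-0.0008,0.011,0,0,0,0],
    [-0.0008,0.011,0,0,0,0]
  ]
}}

```text
clock: 7.62
position: [616.4, 156.7, 72.4]
ee_rot: [0.999, 0.036, -0.0, -0.0]
contact_force: [0.5, -2.5, 0.4]
gripper_width: 30.8
```

```bash
cat > st.py <<'E'
from h import *
s=arm.read_state()
print({k:np.round(s[k],2).tolist() for k in("clock","position","contact_force","wrist_torque")})
E
python3 st.py
```

```text
{'clock': 7.62, 'position': [616.38, 156.69, 72.43], 'contact_force': [0.47, -2.51, 0.4], 'wrist_torque': [-1.0, -0.06, -0.04]}
```

Emit:
{"op": "step_arm", "data": {
  "series": [
    [0,0.001,0,0,0,0],
    [0,0.002,0,0,0,0],
    [-0.0002,0.003,0,0,0,0],
    [-0.0002,0.003,0,0,0,0]
  ]
}}

```text
clock: 7.95
position: [616.3, 157.8, 72.4]
ee_rot: [0.999, 0.036, -0.0, -0.0]
contact_force: [-0.7, -3.2, -0.3]
gripper_width: 31.2
```

Emit:
{"op": "step_arm", "data": {
  "series": [
    [0,0.001,0,0,0,0],
    [0,0.001,0,0,0,0]
  ]
}}

```text
clock: 8.12
position: [616.3, 158.2, 72.4]
ee_rot: [0.999, 0.036, -0.0, 0.0]
contact_force: [0.8, -3.1, -0.9]
gripper_width: 31.0
```

```bash
python3 st.py
```

```text
{'clock': 8.12, 'position': [616.29, 158.22, 72.45], 'contact_force': [0.82, -3.07, -0.89], 'wrist_torque': [-1.08, -0.04, 0.03]}
```

Emit:
{"op": "step_arm", "data": {
  "series": [
    [0,0.001,0,0,0,0],
    [0,0.001,0,0,0,0]
  ]
}}

```text
clock: 8.28
position: [616.3, 158.6, 72.4]
ee_rot: [0.999, 0.036, -0.0, 0.0]
contact_force: [0.2, -3.6, -1.3]
gripper_width: 31.5
```

```bash
python3 st.py
```

```text
{'clock': 8.28, 'position': [616.28, 158.6, 72.44], 'contact_force': [0.24, -3.6, -1.35], 'wrist_torque': [-1.02, -0.02, 0.02]}
```

Emit:
{"op": "step_arm", "data": {
  "series": [
    [0,0.001,0,0,0,0],
    [0,0.001,0,0,0,0]
  ]
}}

```text
clock: 8.45
position: [616.3, 159.0, 72.4]
ee_rot: [0.999, 0.036, -0.0, -0.0]
contact_force: [-0.2, -3.9, -0.2]
gripper_width: 31.5
```

```bash
python3 st.py
```

```text
{'clock': 8.45, 'position': [616.3, 159.03, 72.44], 'contact_force': [-0.22, -3.86, -0.17], 'wrist_torque': [-1.0, 0.01, 0.0]}
```

Emit:
{"op": "step_arm", "data": {
  "series": [
    [0,0.001,0,0,0,0],
    [0,0.001,0,0,0,0]
  ]
}}

```text
clock: 8.62
position: [616.3, 159.4, 72.4]
ee_rot: [0.999, 0.036, -0.0, -0.0]
contact_force: [-0.9, -3.5, 0.4]
gripper_width: 31.0
```

```bash
python3 st.py
```

```text
{'clock': 8.62, 'position': [616.33, 159.42, 72.45], 'contact_force': [-0.88, -3.55, 0.35], 'wrist_torque': [-1.03, -0.07, -0.03]}
```

Still just tray friction (about 3.3 N, torque −1.0). I'll keep creeping.

Emit:
{"op": "step_arm", "data": {
  "series": [
    [0,0.001,0,0,0,0],
    [0,0.001,0,0,0,0]
  ]
}}

```text
clock: 8.78
position: [616.3, 159.9, 72.4]
ee_rot: [0.999, 0.036, -0.0, -0.0]
contact_force: [-0.2, -2.8, -1.1]
gripper_width: 31.1
```

```bash
python3 look.py w7;  python3 st.py; python3 - <<'E'
from h import *
crop("w7","w7z",180,80,330,230,5)
E
```

```text
{'clock': np.float64(8.833), 'position': array([616.316, 159.826,  72.456]), 'ee_rot': array([ 0.999,  0.036, -0.   , -0.   ]), 'contact_force': array([-0.48 , -3.051, -0.828]), 'wrist_torque': array([-0.925, -0.01 , -0.033]), 'gripper_width': np.float64(30.949)}
phi 0.07215301590168909
{'clock': 8.83, 'position': [616.32, 159.83, 72.46], 'contact_force': [-0.48, -3.05, -0.83], 'wrist_torque': [-0.93, -0.01, -0.03]}
```

View pics/w7z.png

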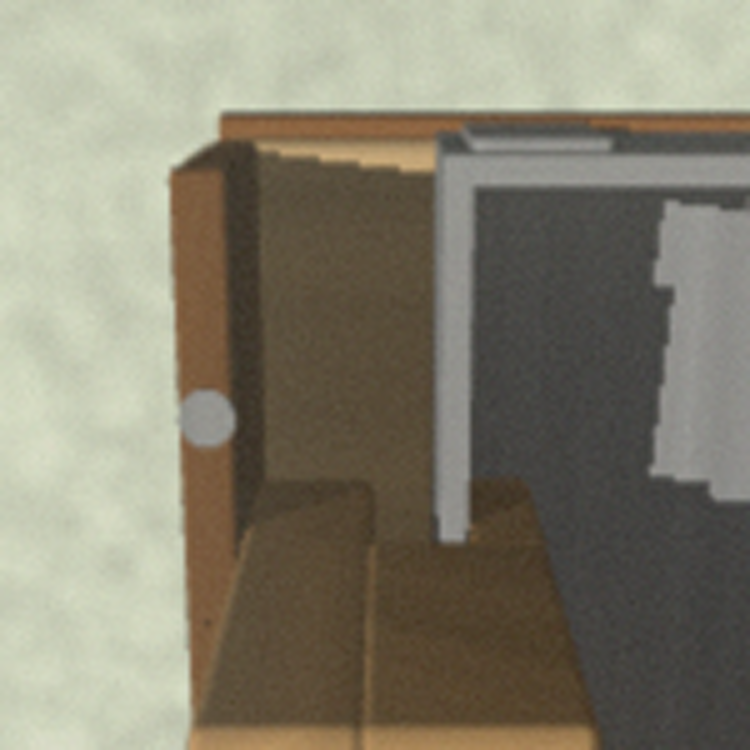

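Emit:
{"op": "step_arm", "data": {
  "series": [
    [0,0.0008,0,0,0,0],
    [0,0.0008,0,0,0,0]
  ]
}}

```text
clock: 9.0
position: [616.3, 160.0, 72.4]
ee_rot: [0.999, 0.036, -0.0, 0.0]
contact_force: [-0.3, -3.8, -0.8]
gripper_width: 31.4
```

```bash
python3 st.py
```

```text
{'clock': 9.0, 'position': [616.3, 159.96, 72.45], 'contact_force': [-0.26, -3.77, -0.76], 'wrist_torque': [-1.25, 0.0, -0.04]}
```

Emit:
{"op": "step_arm", "data": {
  "series": [
    [0,0.0008,0,0,0,0],
    [0,0.0008,0,0,0,0]
  ]
}}

```text
clock: 9.17
position: [616.3, 160.0, 72.5]
ee_rot: [0.999, 0.036, -0.0, 0.0]
contact_force: [1.0, -4.9, -0.5]
gripper_width: 31.2
```

```bash
python3 st.py
```

```text
{'clock': 9.17, 'position': [616.3, 160.0, 72.47], 'contact_force': [0.95, -4.89, -0.54], 'wrist_torque': [-1.7, -0.14, -0.03]}
```

Contact: motion has stopped at y=160.0 and the torque has risen from 1.0 to 1.7 (about 2 N on the divider). A touch more, then rest.

Emit:
{"op": "step_arm", "data": {
  "series": [
    [0,0.0006,0,0,0,0],
    [0,0.0006,0,0,0,0],
    [0,0.0006,0,0,0,0],
    [0,0.0006,0,0,0,0],
    [0,0.0006,0,0,0,0]
  ]
}}

```text
clock: 9.58
position: [616.3, 160.0, 72.5]
ee_rot: [0.999, 0.036, -0.0, 0.0]
contact_force: [1.1, -6.0, -1.3]
gripper_width: 31.0
```

```bash
python3 st.py
```

```text
{'clock': 9.58, 'position': [616.29, 160.02, 72.45], 'contact_force': [1.13, -5.95, -1.26], 'wrist_torque': [-1.8, -0.17, -0.03]}
```

Emit:
{"op": "step_arm", "data": {
  "series": [
    [0,-0.003,0,0,0,0],
    [0.0004,-0.007,0,0,0,0],
    [0.0004,-0.007,0,0,0,0],
    [0.0004,-0.007,0,0,0,0],
    [0.0004,-0.007,0.02,0,0,0],
    [0.0004,-0.007,0.05,0,0,0],
    [0.0004,-0.007,0.08,0,0,0],
    [0.0004,-0.007,0.105,0,0,0],
    [0.0004,-0.007,0.105,0,0,0]
  ]
}}

```text
clock: 10.33
position: [618.6, 158.7, 118.6]
ee_rot: [0.999, 0.036, 0.003, -0.001]
contact_force: [-0.1, 0.7, -0.6]
gripper_width: 31.6
```

```bash
python3 st.py; python3 look.py w8
```

```text
{'clock': 10.33, 'position': [618.56, 158.74, 118.59], 'contact_force': [-0.09, 0.65, -0.62], 'wrist_torque': [-0.02, -0.06, -0.04]}
{'clock': np.float64(10.383), 'position': array([617.673, 158.465, 117.016]), 'ee_rot': array([ 0.999,  0.036,  0.002, -0.001]), 'contact_force': array([ 0.369, -0.333, -1.429]), 'wrist_torque': array([-0.018, -0.024,  0.069]), 'gripper_width': np.float64(30.913)}
phi 0.07236354670504773
```

View pics/w8b.png

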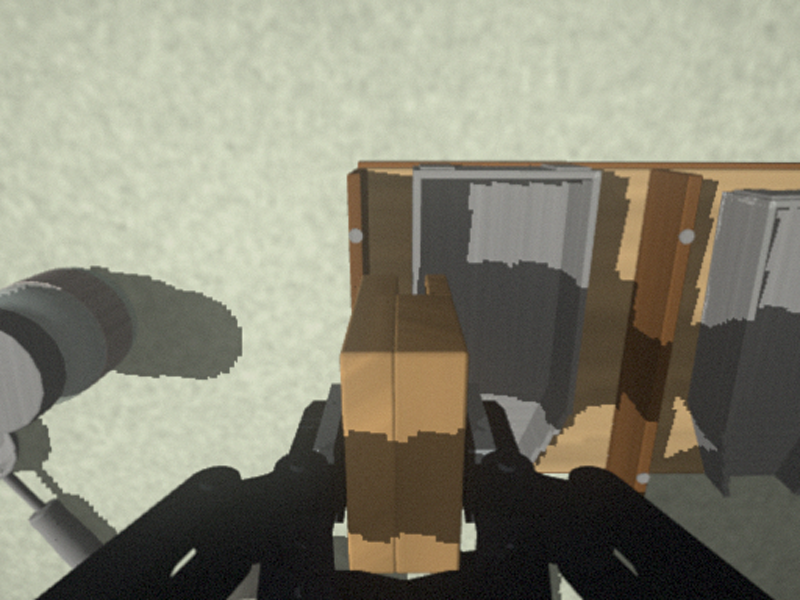

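Tray 1 looks set: the wall at (415,230) is parallel to the divider at (356,235). On to hover over tray 2's left wall.

Emit:
{"op": "step_arm", "data": {
  "series": [
    [0,-0.03,0,0,0,0],
    [0,-0.1,0,0,0,0],
    [-0.001,-0.18,0,0,0,0],
    [-0.002,-0.26,0,0,0,0],
    [-0.003,-0.33,0,0,0,0],
    [-0.0035,-0.37,0,0,0,0],
    [-0.0035,-0.381,-0.02,0,0,0],
    [-0.0035,-0.381,-0.02,0,0,0],
    [-0.0035,-0.381,-0.02,0,0,0],
    [-0.0035,-0.381,-0.02,0,0,0]
  ]
}}

```text
clock: 11.22
position: [615.0, 6.0, 106.1]
ee_rot: [0.999, 0.036, -0.0, 0.0]
contact_force: [0.4, 0.9, -1.0]
gripper_width: 31.2
```

```bash
python3 look.py w9;  python3 - <<'E'
from h import *
crop("w9","w9z",215,95,315,230,6)
E
```

```text
{'clock': np.float64(11.267), 'position': array([615.21 ,   6.3  , 106.327]), 'ee_rot': array([ 0.999,  0.037, -0.   ,  0.   ]), 'contact_force': array([ 0.067,  0.416, -1.177]), 'wrist_torque': array([ 0.043, -0.   ,  0.003]), 'gripper_width': np.float64(31.045)}
phi 0.07344947825670001
```

View pics/w9z.png

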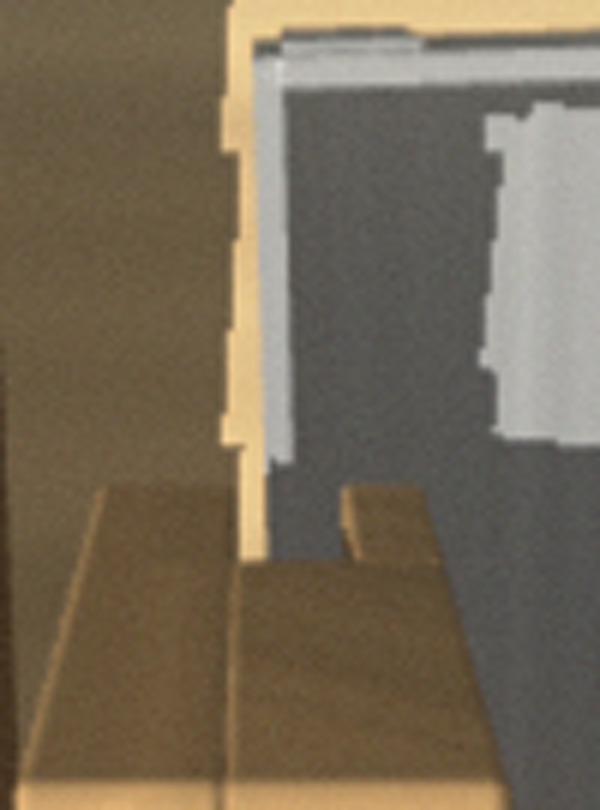

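View pics/w9b.png

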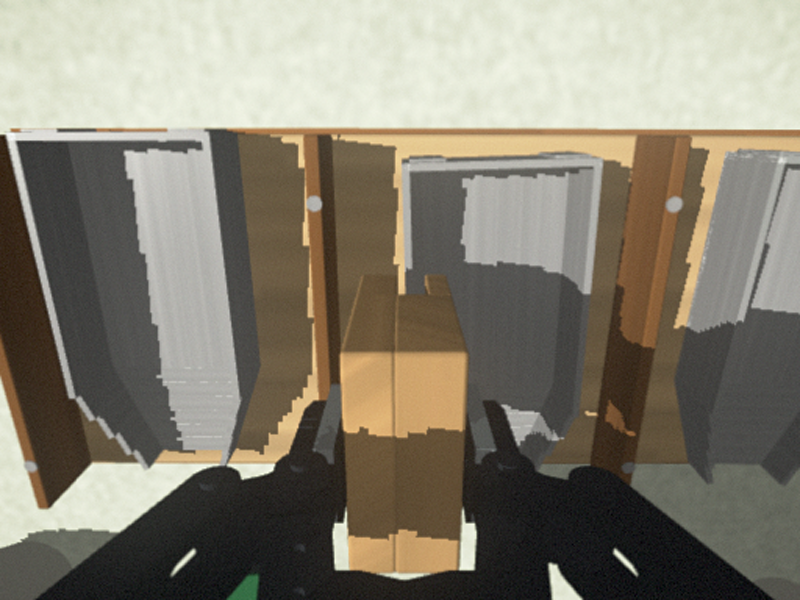

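The wall lines up with the slot to within about 1 mm along the block. Going down.

Emit:
{"op": "step_arm", "data": {
  "series": [
    [0,0,-0.02,0,0,0],
    [0,0,-0.045,0,0,0],
    [0,0,-0.07,0,0,0],
    [0,0,-0.085,0,0,0],
    [0,0,-0.085,0,0,0],
    [0,0,-0.085,0,0,0]
  ]
}}

```text
clock: 11.77
position: [614.8, 5.4, 71.6]
ee_rot: [0.999, 0.036, -0.001, 0.0]
contact_force: [0.4, 0.4, -0.7]
gripper_width: 30.8
```

```bash
python3 look.py w10;  python3 - <<'E'
from h import *
crop("w10","w10z",170,80,320,230,5)
E
```

```text
{'clock': np.float64(11.817), 'position': array([615.267,   5.474,  72.272]), 'ee_rot': array([ 0.999,  0.036, -0.   ,  0.   ]), 'contact_force': array([ 0.252,  0.38 , -1.517]), 'wrist_torque': array([-0.041, -0.003, -0.013]), 'gripper_width': np.float64(30.761)}
phi 0.07245127332146097
```

View pics/w10z.png

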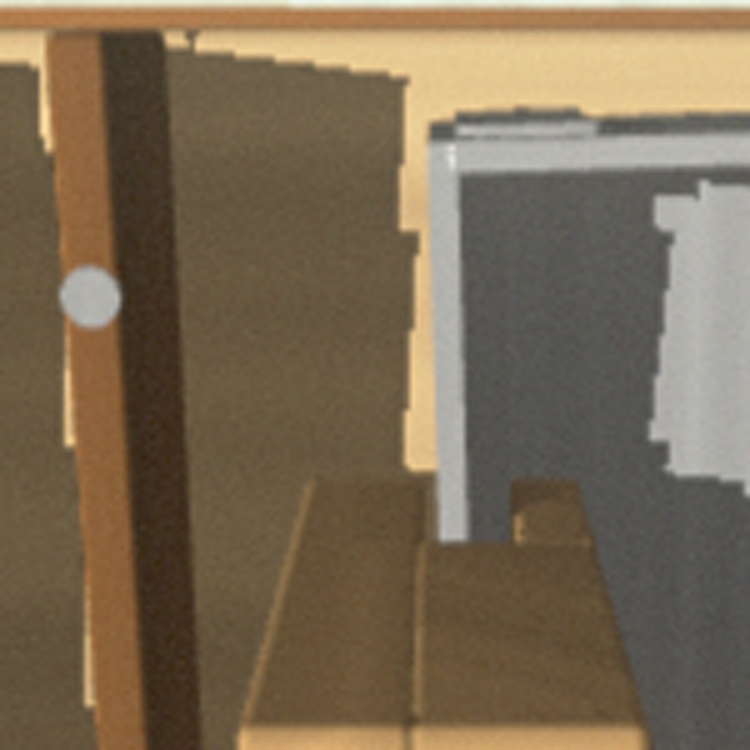

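Tray 2 is hooked, and contact is expected around y≈21.5. Dragging 12 mm.

Emit:
{"op": "step_arm", "data": {
  "series": [
    [-0.0002,0.003,0,0,0,0],
    [-0.0004,0.006,0,0,0,0],
    [-0.0006,0.009,0,0,0,0],
    [-0.0009,0.012,0,0,0,0],
    [-0.0011,0.015,0,0,0,0],
    [-0.0013,0.018,0,0,0,0],
    [-0.0015,0.021,0,0,0,0],
    [-0.0017,0.024,0,0,0,0],
    [-0.002,0.027,0,0,0,0],
    [-0.0022,0.03,0,0,0,0],
    [-0.0022,0.03,0,0,0,0]
  ]
}}

```text
clock: 12.73
position: [614.1, 17.5, 72.5]
ee_rot: [0.999, 0.036, -0.0, 0.0]
contact_force: [1.2, -4.0, 0.0]
gripper_width: 31.0
```

```bash
python3 st.py; python3 look.py w11;  python3 - <<'E'
from h import *
crop("w11","w11z",170,80,320,230,5)
E
```

```text
{'clock': 12.73, 'position': [614.11, 17.52, 72.52], 'contact_force': [1.17, -3.96, 0.03], 'wrist_torque': [-1.11, -0.16, -0.04]}
{'clock': np.float64(12.783), 'position': array([614.084,  17.508,  72.487]), 'ee_rot': array([ 0.999,  0.036, -0.   , -0.   ]), 'contact_force': array([-0.019, -3.164,  0.077]), 'wrist_torque': array([-1.041, -0.155, -0.057]), 'gripper_width': np.float64(31.4)}
phi 0.07204299706204044
```

View pics/w11z.png

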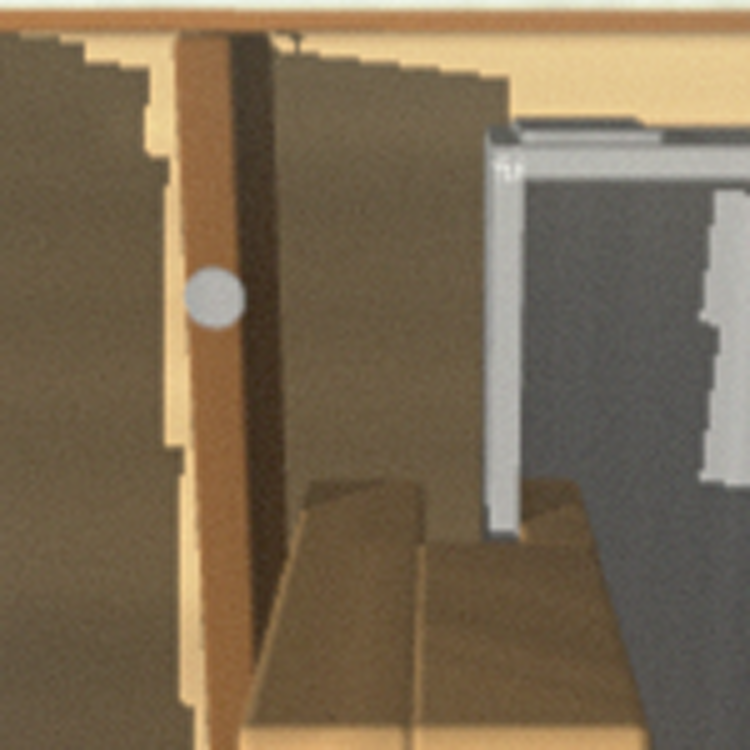

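Emit:
{"op": "step_arm", "data": {
  "series": [
    [0,0.001,0,0,0,0],
    [0,0.002,0,0,0,0],
    [-0.0002,0.003,0,0,0,0],
    [-0.0003,0.004,0,0,0,0],
    [-0.0004,0.005,0,0,0,0],
    [-0.0004,0.006,0,0,0,0],
    [-0.0005,0.0068,0,0,0,0],
    [-0.0005,0.0068,0,0,0,0]
  ]
}}

```text
clock: 13.45
position: [613.9, 20.2, 72.4]
ee_rot: [0.999, 0.036, -0.0, 0.0]
contact_force: [0.9, -4.0, 0.9]
gripper_width: 31.2
```

```bash
python3 st.py
```

```text
{'clock': 13.45, 'position': [613.92, 20.25, 72.45], 'contact_force': [0.91, -4.04, 0.94], 'wrist_torque': [-1.16, -0.04, -0.05]}
```

Emit:
{"op": "step_arm", "data": {
  "series": [
    [0,0.001,0,0,0,0],
    [0,0.001,0,0,0,0]
  ]
}}

```text
clock: 13.62
position: [613.9, 20.6, 72.4]
ee_rot: [0.999, 0.036, -0.0, 0.0]
contact_force: [0.3, -3.7, 0.5]
gripper_width: 31.3
```

```bash
python3 st.py
```

```text
{'clock': 13.62, 'position': [613.94, 20.6, 72.44], 'contact_force': [0.27, -3.73, 0.47], 'wrist_torque': [-1.15, -0.0, -0.05]}
```

Emit:
{"op": "step_arm", "data": {
  "series": [
    [0,0.0008,0,0,0,0],
    [0,0.0008,0,0,0,0]
  ]
}}

```text
clock: 13.78
position: [614.0, 20.9, 72.4]
ee_rot: [0.999, 0.036, -0.0, 0.0]
contact_force: [-0.4, -3.8, 0.7]
gripper_width: 31.1
```

```bash
python3 st.py
```

```text
{'clock': 13.78, 'position': [613.96, 20.92, 72.45], 'contact_force': [-0.42, -3.78, 0.73], 'wrist_torque': [-1.26, 0.03, -0.07]}
```

Emit:
{"op": "step_arm", "data": {
  "series": [
    [0,0.0008,0,0,0,0],
    [0,0.0008,0,0,0,0]
  ]
}}

```text
clock: 13.95
position: [614.0, 21.2, 72.5]
ee_rot: [0.999, 0.036, -0.0, 0.0]
contact_force: [0.2, -3.0, 0.4]
gripper_width: 31.1
```

```bash
python3 st.py
```

```text
{'clock': 13.95, 'position': [613.97, 21.23, 72.45], 'contact_force': [0.16, -3.0, 0.44], 'wrist_torque': [-1.25, 0.03, -0.06]}
```

Emit:
{"op": "step_arm", "data": {
  "series": [
    [0,0.0008,0,0,0,0],
    [0,0.0008,0,0,0,0]
  ]
}}

```text
clock: 14.12
position: [614.0, 21.4, 72.5]
ee_rot: [0.999, 0.036, -0.0, 0.0]
contact_force: [-0.6, -3.8, 0.2]
gripper_width: 31.4
```

```bash
python3 st.py
```

```text
{'clock': 14.12, 'position': [613.97, 21.38, 72.47], 'contact_force': [-0.57, -3.82, 0.2], 'wrist_torque': [-1.42, -0.03, -0.02]}
```

Emit:
{"op": "step_arm", "data": {
  "series": [
    [0,0.0008,0,0,0,0],
    [0,0.0008,0,0,0,0]
  ]
}}

```text
clock: 14.28
position: [613.9, 21.4, 72.4]
ee_rot: [0.999, 0.036, -0.0, 0.0]
contact_force: [-0.5, -5.5, -0.2]
gripper_width: 31.2
```

```bash
python3 st.py
```

```text
{'clock': 14.28, 'position': [613.94, 21.44, 72.42], 'contact_force': [-0.5, -5.54, -0.22], 'wrist_torque': [-1.7, -0.02, -0.09]}
```

Contact at y≈21.4, as predicted. A bit more, then rest.

Emit:
{"op": "step_arm", "data": {
  "series": [
    [0,0.0008,0,0,0,0],
    [0,0.0008,0,0,0,0],
    [0,0.0008,0,0,0,0]
  ]
}}

```text
clock: 14.53
position: [613.9, 21.5, 72.5]
ee_rot: [0.999, 0.036, -0.0, 0.0]
contact_force: [1.3, -6.4, 0.4]
gripper_width: 31.3
```

```bash
python3 st.py
```

```text
{'clock': 14.53, 'position': [613.92, 21.47, 72.46], 'contact_force': [1.27, -6.45, 0.42], 'wrist_torque': [-1.99, -0.13, -0.0]}
```

Emit:
{"op": "step_arm", "data": {
  "series": [
    [0,0.0004,0,0,0,0],
    [0,0.0004,0,0,0,0],
    [0,0.0004,0,0,0,0],
    [0,0.0004,0,0,0,0]
  ]
}}

```text
clock: 14.87
position: [614.0, 21.5, 72.4]
ee_rot: [0.999, 0.036, -0.0, 0.001]
contact_force: [0.6, -6.8, 0.4]
gripper_width: 31.4
```

```bash
python3 st.py
```

```text
{'clock': 14.87, 'position': [613.97, 21.5, 72.45], 'contact_force': [0.6, -6.83, 0.44], 'wrist_torque': [-2.23, -0.16, -0.02]}
```

Emit:
{"op": "step_arm", "data": {
  "series": [
    [0,-0.003,0,0,0,0],
    [0.0004,-0.0075,0,0,0,0],
    [0.0004,-0.0075,0,0,0,0],
    [0.0004,-0.0075,0,0,0,0],
    [0.0004,-0.0075,0.02,0,0,0],
    [0.0004,-0.0075,0.05,0,0,0],
    [0.0004,-0.0075,0.08,0,0,0],
    [0.0004,-0.0075,0.105,0,0,0],
    [0.0004,-0.0075,0.105,0,0,0]
  ]
}}

```text
clock: 15.62
position: [616.0, 19.9, 117.6]
ee_rot: [0.999, 0.037, 0.003, -0.0]
contact_force: [0.9, 0.2, -0.9]
gripper_width: 31.1
```

```bash
python3 look.py w12
```

```text
{'clock': np.float64(15.667), 'position': array([615.134,  19.83 , 116.163]), 'ee_rot': array([ 0.999,  0.036,  0.002, -0.   ]), 'contact_force': array([ 0.053,  0.051, -1.752]), 'wrist_torque': array([ 0.037, -0.011,  0.008]), 'gripper_width': np.float64(31.03)}
phi 0.07247492200760035
```

View pics/w12b.png

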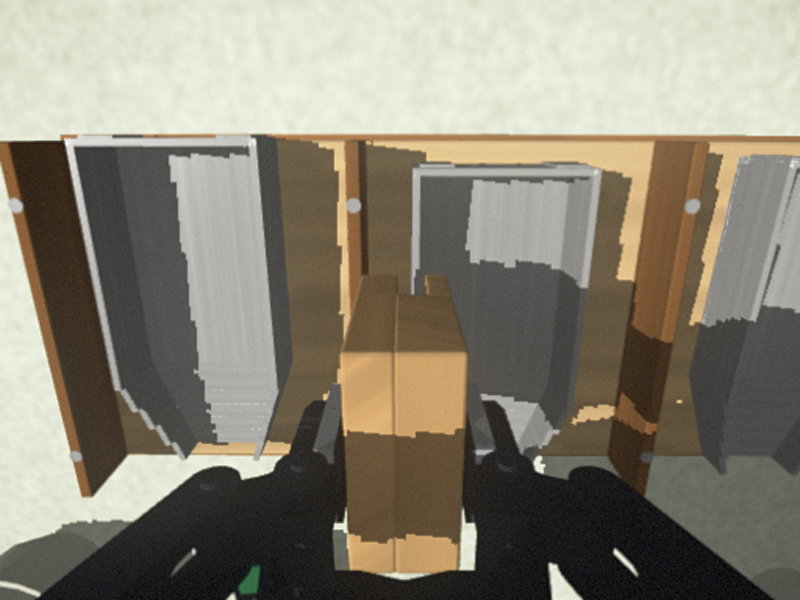

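Tray 2 is set (wall at (415,235), parallel to the divider). On to tray 3.

Emit:
{"op": "step_arm", "data": {
  "series": [
    [0.003,-0.03,0,0,0,0],
    [0.01,-0.1,0,0,0,0],
    [0.017,-0.18,0,0,0,0],
    [0.024,-0.26,0,0,0,0],
    [0.031,-0.33,0,0,0,0],
    [0.034,-0.365,0,0,0,0],
    [0.035,-0.3775,-0.02,0,0,0],
    [0.035,-0.3775,-0.02,0,0,0],
    [0.035,-0.3775,-0.02,0,0,0],
    [0.035,-0.3775,-0.02,0,0,0]
  ]
}}

```text
clock: 16.5
position: [628.0, -130.5, 106.0]
ee_rot: [0.999, 0.037, -0.001, -0.0]
contact_force: [-0.4, 0.5, -1.3]
gripper_width: 31.2
```

```bash
python3 look.py w13;  python3 - <<'E'
from h import *
crop("w13","w13z",215,95,315,230,6)
E
```

```text
{'clock': np.float64(16.55), 'position': array([ 628.234, -130.382,  106.381]), 'ee_rot': array([ 0.999,  0.037, -0.   , -0.   ]), 'contact_force': array([-0.464, -0.265, -0.446]), 'wrist_torque': array([0.031, 0.004, 0.061]), 'gripper_width': np.float64(31.181)}
phi 0.07390622160557957
```

View pics/w13z.png

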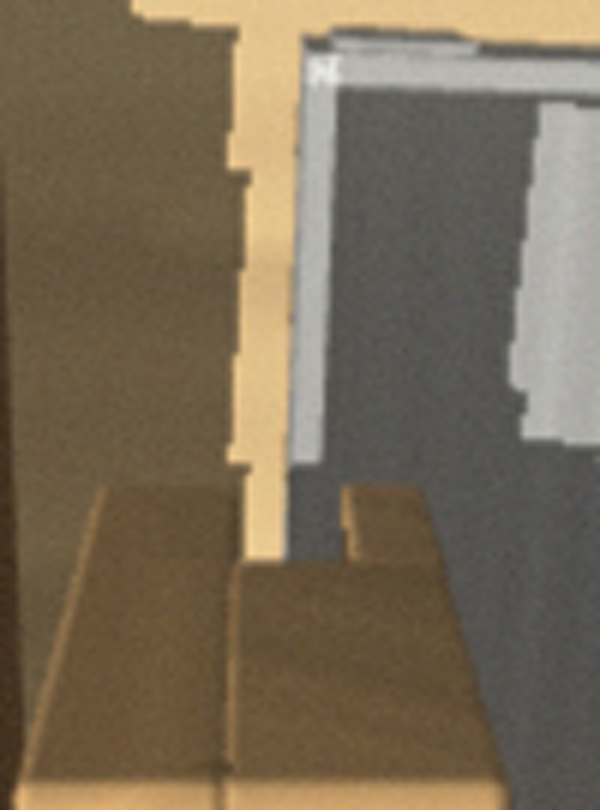

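Emit:
{"op": "step_arm", "data": {
  "series": [
    [0,-0.002,0,0,0,0],
    [0,-0.002,-0.02,0,0,0],
    [0,-0.002,-0.045,0,0,0],
    [0,-0.002,-0.07,0,0,0],
    [0,-0.002,-0.085,0,0,0],
    [0,-0.002,-0.085,0,0,0],
    [0,-0.002,-0.085,0,0,0]
  ]
}}

```text
clock: 17.13
position: [627.8, -132.5, 71.5]
ee_rot: [0.999, 0.036, -0.001, 0.0]
contact_force: [0.5, -0.1, -1.1]
gripper_width: 31.0
```

```bash
python3 look.py w14;  python3 - <<'E'
from h import *
crop("w14","w14z",170,80,320,230,5)
E
```

```text
{'clock': np.float64(17.183), 'position': array([ 628.313, -132.596,   72.251]), 'ee_rot': array([ 0.999,  0.036, -0.   ,  0.   ]), 'contact_force': array([-0.418,  0.668, -1.436]), 'wrist_torque': array([-0.03 , -0.023,  0.003]), 'gripper_width': np.float64(31.102)}
phi 0.07229069959227474
```

View pics/w14z.png

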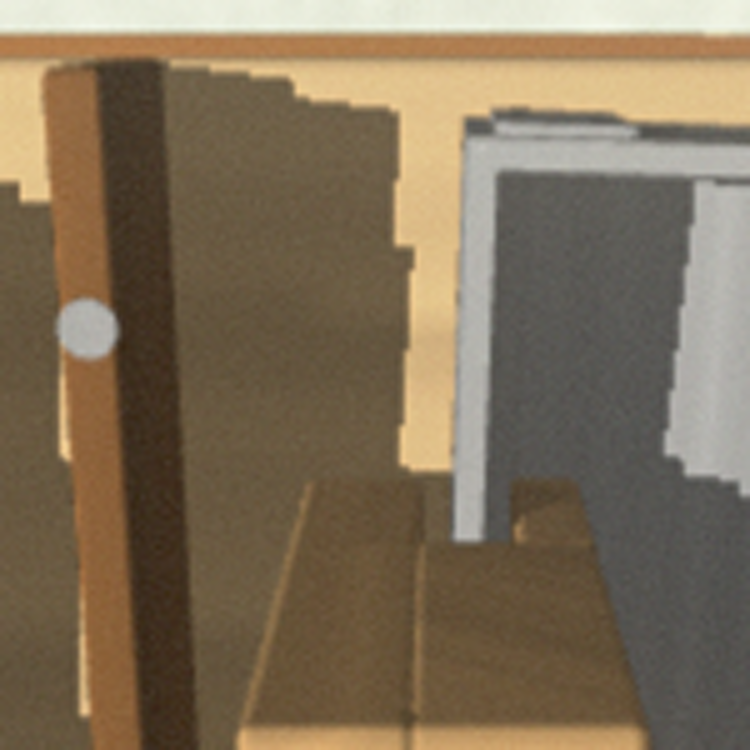

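Emit:
{"op": "step_arm", "data": {
  "series": [
    [-0.0002,0.003,0,0,0,0],
    [-0.0004,0.006,0,0,0,0],
    [-0.0006,0.009,0,0,0,0],
    [-0.0009,0.012,0,0,0,0],
    [-0.0011,0.015,0,0,0,0],
    [-0.0013,0.018,0,0,0,0],
    [-0.0015,0.021,0,0,0,0],
    [-0.0017,0.024,0,0,0,0],
    [-0.002,0.027,0,0,0,0],
    [-0.0022,0.03,0,0,0,0],
    [-0.0024,0.032,0,0,0,0],
    [-0.0024,0.032,0,0,0,0]
  ]
}}

```text
clock: 18.18
position: [627.6, -119.5, 72.7]
ee_rot: [0.999, 0.036, 0.0, 0.0]
contact_force: [0.2, -3.6, -0.3]
gripper_width: 31.1
```

```bash
python3 st.py; python3 look.py w15;  python3 - <<'E'
from h import *
crop("w15","w15z",170,80,320,230,5)
E
```

```text
{'clock': 18.18, 'position': [627.56, -119.49, 72.66], 'contact_force': [0.24, -3.64, -0.3], 'wrist_torque': [-1.11, -0.13, -0.06]}
{'clock': np.float64(18.233), 'position': array([ 627.551, -119.473,   72.635]), 'ee_rot': array([ 0.999,  0.036,  0.   , -0.   ]), 'contact_force': array([ 0.093, -3.011, -0.84 ]), 'wrist_torque': array([-1.093, -0.204,  0.011]), 'gripper_width': np.float64(30.653)}
phi 0.07248241890290244
```

View pics/w15z.png

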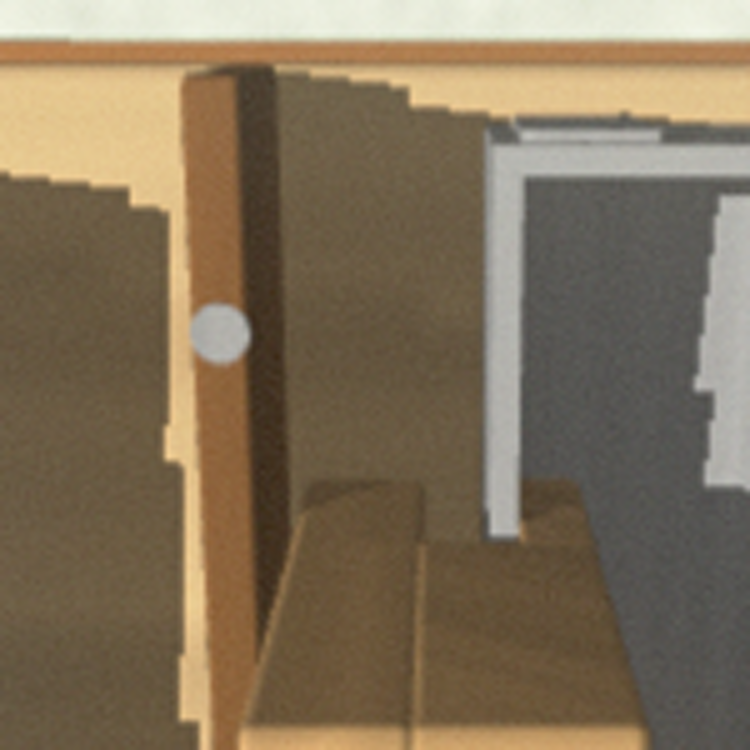

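Emit:
{"op": "step_arm", "data": {
  "series": [
    [0,0.001,0,0,0,0],
    [0,0.002,0,0,0,0],
    [-0.0002,0.003,0,0,0,0],
    [-0.0003,0.004,0,0,0,0],
    [-0.0004,0.005,0,0,0,0],
    [-0.0004,0.0055,0,0,0,0],
    [-0.0004,0.0055,0,0,0,0]
  ]
}}

```text
clock: 18.82
position: [627.2, -117.4, 72.6]
ee_rot: [0.999, 0.036, 0.0, 0.0]
contact_force: [0.4, -3.9, -0.2]
gripper_width: 31.4
```

```bash
python3 st.py
```

```text
{'clock': 18.82, 'position': [627.2, -117.41, 72.56], 'contact_force': [0.43, -3.89, -0.2], 'wrist_torque': [-1.22, -0.26, -0.0]}
```

Emit:
{"op": "step_arm", "data": {
  "series": [
    [0,0.001,0,0,0,0],
    [0,0.001,0,0,0,0]
  ]
}}

```text
clock: 18.98
position: [627.1, -117.0, 72.5]
ee_rot: [0.999, 0.036, 0.0, -0.0]
contact_force: [0.1, -3.9, -0.1]
gripper_width: 31.2
```

```bash
python3 st.py
```

```text
{'clock': 18.98, 'position': [627.12, -117.03, 72.53], 'contact_force': [0.09, -3.91, -0.13], 'wrist_torque': [-1.22, -0.25, 0.06]}
```

Emit:
{"op": "step_arm", "data": {
  "series": [
    [0,0.0008,0,0,0,0],
    [0,0.0008,0,0,0,0]
  ]
}}

```text
clock: 19.15
position: [627.1, -116.7, 72.5]
ee_rot: [0.999, 0.036, -0.0, 0.0]
contact_force: [0.4, -3.5, 1.5]
gripper_width: 31.4
```

```bash
python3 st.py
```

```text
{'clock': 19.15, 'position': [627.08, -116.73, 72.54], 'contact_force': [0.45, -3.52, 1.49], 'wrist_torque': [-1.22, -0.21, 0.01]}
```

Emit:
{"op": "step_arm", "data": {
  "series": [
    [0,0.0008,0,0,0,0],
    [0,0.0008,0,0,0,0]
  ]
}}

```text
clock: 19.32
position: [627.0, -116.4, 72.5]
ee_rot: [0.999, 0.036, -0.0, -0.0]
contact_force: [0.8, -4.1, 0.9]
gripper_width: 31.0
```

```bash
python3 st.py
```

```text
{'clock': 19.32, 'position': [627.04, -116.38, 72.47], 'contact_force': [0.79, -4.12, 0.9], 'wrist_torque': [-1.25, -0.2, -0.01]}
```

Emit:
{"op": "step_arm", "data": {
  "series": [
    [0,0.0008,0,0,0,0],
    [0,0.0008,0,0,0,0]
  ]
}}

```text
clock: 19.48
position: [627.0, -116.1, 72.5]
ee_rot: [0.999, 0.036, -0.0, -0.0]
contact_force: [0.4, -4.0, 0.7]
gripper_width: 31.2
```

```bash
python3 st.py
```

```text
{'clock': 19.48, 'position': [627.02, -116.09, 72.48], 'contact_force': [0.44, -3.97, 0.71], 'wrist_torque': [-1.25, -0.11, -0.0]}
```

Emit:
{"op": "step_arm", "data": {
  "series": [
    [0,0.0008,0,0,0,0],
    [0,0.0008,0,0,0,0]
  ]
}}

```text
clock: 19.65
position: [627.0, -116.0, 72.5]
ee_rot: [0.999, 0.036, -0.0, 0.0]
contact_force: [0.0, -4.5, 0.1]
gripper_width: 31.0
```

```bash
python3 st.py
```

```text
{'clock': 19.65, 'position': [627.01, -116.02, 72.48], 'contact_force': [0.03, -4.52, 0.15], 'wrist_torque': [-1.61, -0.21, -0.05]}
```

Contact at −116.0, as predicted.

Emit:
{"op": "step_arm", "data": {
  "series": [
    [0,0.0008,0,0,0,0],
    [0,0.0008,0,0,0,0],
    [0,0.0008,0,0,0,0]
  ]
}}

```text
clock: 19.9
position: [627.0, -116.0, 72.5]
ee_rot: [0.999, 0.036, -0.0, 0.0]
contact_force: [0.6, -5.9, 0.8]
gripper_width: 31.2
```

```bash
python3 st.py
```

```text
{'clock': 19.9, 'position': [627.02, -115.96, 72.48], 'contact_force': [0.63, -5.95, 0.81], 'wrist_torque': [-1.96, -0.28, -0.08]}
```

Emit:
{"op": "step_arm", "data": {
  "series": [
    [0,0.0007,0,0,0,0],
    [0,0.0007,0,0,0,0],
    [0,0.0007,0,0,0,0],
    [0,0.0007,0,0,0,0]
  ]
}}

```text
clock: 20.23
position: [627.0, -115.9, 72.5]
ee_rot: [0.999, 0.036, -0.0, 0.0]
contact_force: [2.1, -6.4, -0.7]
gripper_width: 30.9
```

```bash
python3 st.py
```

```text
{'clock': 20.23, 'position': [627.0, -115.95, 72.46], 'contact_force': [2.09, -6.37, -0.67], 'wrist_torque': [-2.12, -0.25, -0.02]}
```

Emit:
{"op": "step_arm", "data": {
  "series": [
    [0,-0.003,0,0,0,0],
    [0.0004,-0.0075,0,0,0,0],
    [0.0004,-0.0075,0,0,0,0],
    [0.0004,-0.0075,0,0,0,0],
    [0.0004,-0.0075,0.02,0,0,0],
    [0.0004,-0.0075,0.05,0,0,0],
    [0.0004,-0.0075,0.08,0,0,0],
    [0.0004,-0.0075,0.105,0,0,0],
    [0.0004,-0.0075,0.105,0,0,0]
  ]
}}

```text
clock: 20.98
position: [629.4, -118.2, 118.6]
ee_rot: [0.999, 0.036, 0.003, 0.0]
contact_force: [1.3, 0.1, -1.1]
gripper_width: 31.3
```

Emit:
{"op": "step_arm", "data": {
  "series": [
    [-0.04,0.01,0,0,0,0],
    [-0.12,0.03,0,0,0,0],
    [-0.2,0.05,0,0,0,0],
    [-0.28,0.07,0,0,0,0],
    [-0.36,0.09,0,0,0,0],
    [-0.43,0.11,0,0,0,0],
    [-0.4675,0.12,0,0,0,0],
    [-0.4675,0.12,-0.05,0,0,0],
    [-0.4675,0.12,-0.1,0,0,0],
    [-0.4675,0.12,-0.14,0,0,0],
    [-0.4675,0.12,-0.16,0,0,0],
    [-0.4675,0.12,-0.16,0,0,0]
  ]
}}

```text
clock: 21.98
position: [439.2, -70.4, 49.3]
ee_rot: [0.999, 0.036, -0.002, 0.0]
contact_force: [-0.7, 0.7, -0.9]
gripper_width: 31.2
```

Emit:
{"op": "step_arm", "data": {
  "series": [
    [0,0,0,0,0,0],
    [0,0,0,0,0,0]
  ]
}}

```text
clock: 22.15
position: [441.2, -70.1, 51.3]
ee_rot: [0.999, 0.036, 0.001, -0.0]
contact_force: [-0.0, -0.1, -1.3]
gripper_width: 31.3
```

```bash
python3 look.py w16
```

```text
{'clock': np.float64(22.2), 'position': array([441.203, -70.074,  51.454]), 'ee_rot': array([ 0.999,  0.036,  0.001, -0.   ]), 'contact_force': array([-0.85 , -0.519, -0.762]), 'wrist_torque': array([-0.014, -0.002,  0.041]), 'gripper_width': np.float64(31.157)}
phi 0.07231440724852438
```

View pics/w16b.png

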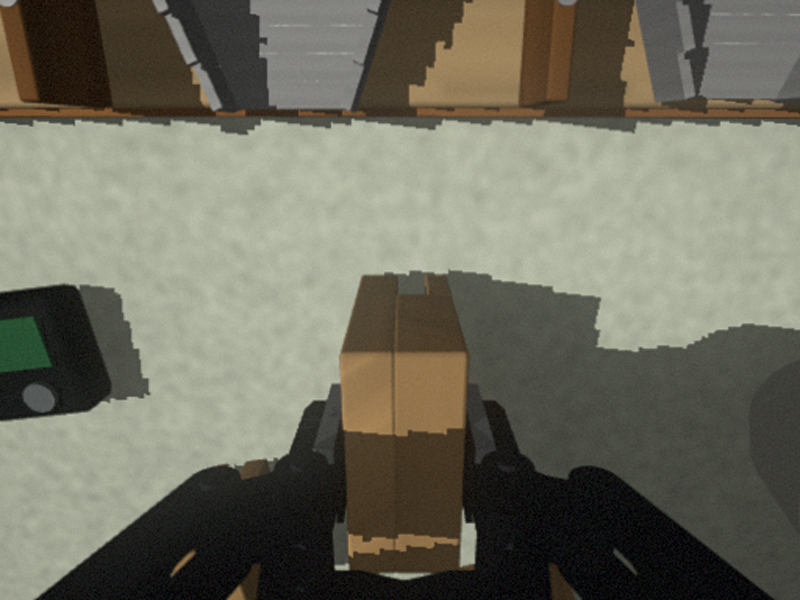

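Emit:
{"op": "step_arm", "data": {
  "series": [
    [0,0,-0.012,0,0,0],
    [0,0,-0.02,0,0,0],
    [0,0,-0.022,0,0,0],
    [0,0,-0.022,0,0,0],
    [0,0,-0.022,0,0,0]
  ]
}}

```text
clock: 22.62
position: [440.4, -70.1, 42.1]
ee_rot: [0.999, 0.036, 0.0, 0.0]
contact_force: [-1.0, 1.5, 2.9]
gripper_width: 31.2
```

```bash
python3 st.py
```

```text
{'clock': 22.62, 'position': [440.44, -70.13, 42.06], 'contact_force': [-1.01, 1.53, 2.94], 'wrist_torque': [0.31, 0.37, -0.01]}
```

The block is standing on the table (upward reaction of about 4 N). Opening and withdrawing.

Emit:
{"op": "step_arm", "data": {
  "series": [
    [0,0,0,0,0,0],
    [0,0,0,0,0,0],
    [0,0,0,0,0,0],
    [0,0,0,0,0,0],
    [0,0,0,0,0,0],
    [0,0,0,0,0,0],
    [0,0,0,0,0,0]
  ],
  "jaw": 1
}}

```text
clock: 23.2
position: [440.3, -70.2, 41.7]
ee_rot: [0.999, 0.036, -0.0, -0.0]
contact_force: [0.1, -0.0, 0.3]
gripper_width: 85.2
```

Emit:
{"op": "step_arm", "data": {
  "series": [
    [0,0,0.04,0,0,0],
    [0,0,0.1,0,0,0],
    [0,0,0.2,0,0,0],
    [0,0,0.3,0,0,0],
    [0.1,0.03,0.4,0,0,0],
    [0.2,0.06,0.5,0,0,0],
    [0.3,0.1,0.6,0,0,0],
    [0.4,0.13,0.67,0,0,0],
    [0.4,0.13,0.67,0,0,0],
    [0.4,0.13,0.67,0,0,0],
    [0.4,0.13,0.67,0,0,0]
  ]
}}

```text
clock: 24.12
position: [603.7, -17.2, 311.6]
ee_rot: [0.999, 0.037, 0.003, -0.0]
contact_force: [-0.3, 0.2, -0.3]
gripper_width: 85.6
```

```bash
python3 look.py w17; python3 - <<'E'
from h import *
crop("w17","w17L",80,60,220,215,5); 
crop("w17","w17M",195,60,335,215,5); crop("w17","w17R",320,60,460,215,5)
snap("scene","s9")
E
```

```text
{'clock': np.float64(24.167), 'position': array([601.253, -17.595, 309.591]), 'ee_rot': array([ 0.999,  0.036,  0.   , -0.   ]), 'contact_force': array([-0.457,  0.182, -1.543]), 'wrist_torque': array([0.017, 0.029, 0.017]), 'gripper_width': np.float64(85.469)}
phi 0.07249197713324226
```

View pics/w17b.png

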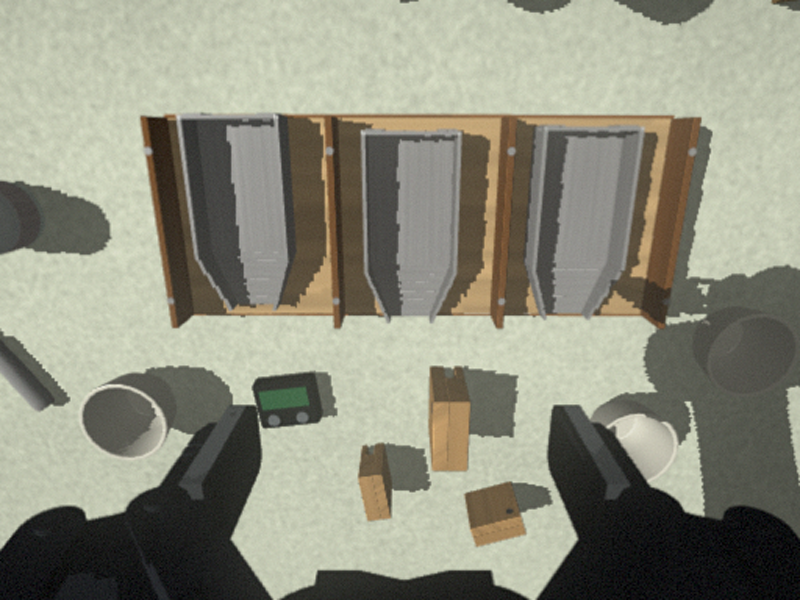

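View pics/s9.png

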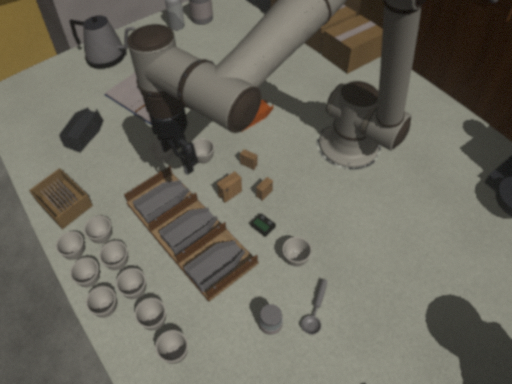

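The block stands upright at (449,420), and the timer, bowls and other bystanders haven't moved. Next I measure the gaps.

View pics/w17L.png

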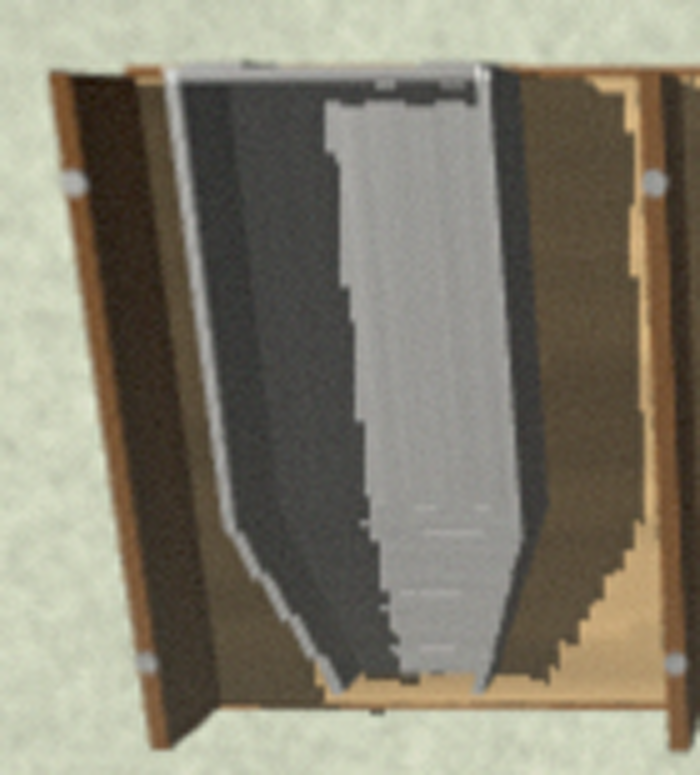

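View pics/w17M.png

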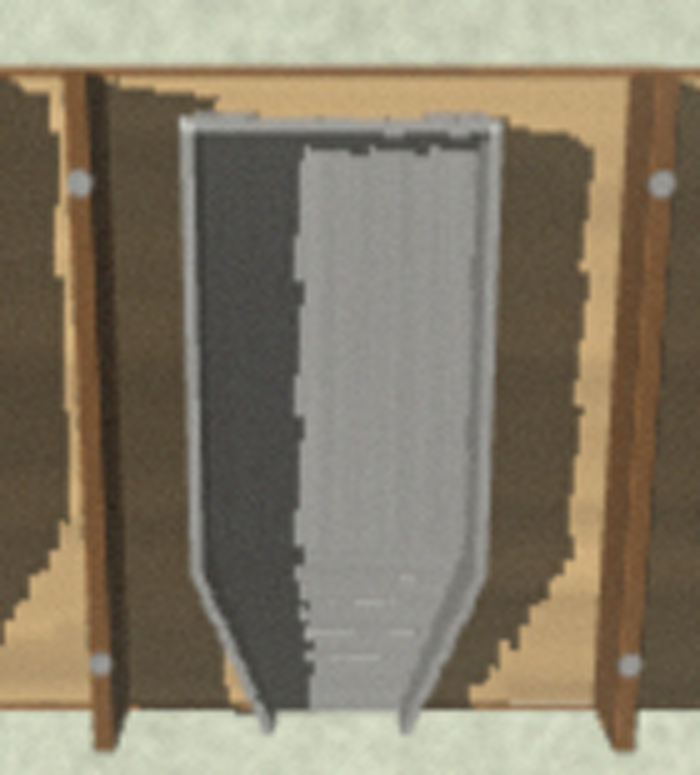

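View pics/w17R.png

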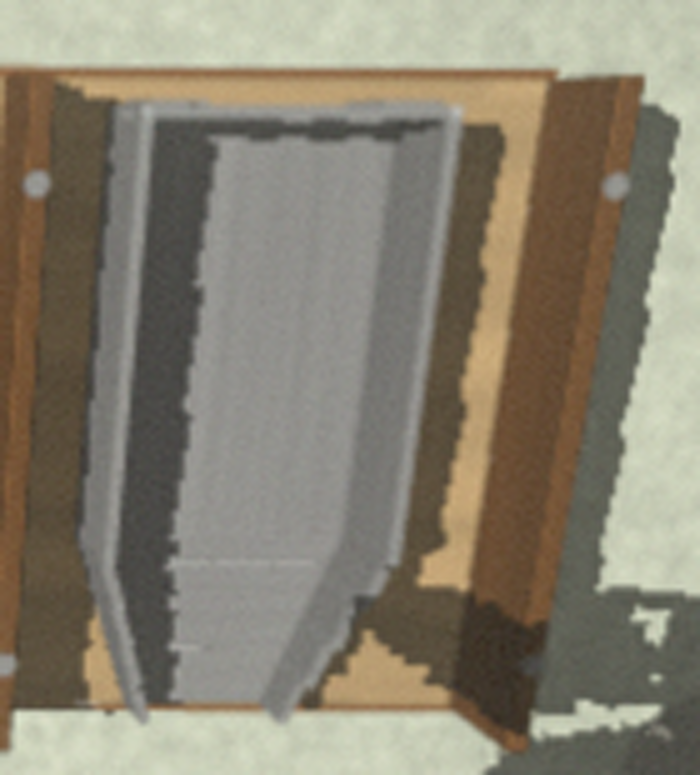

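```bash
python3 - <<'E'
from h import *
from scipy.optimize import least_squares
def fit(obs,x0,fn="w17"):
    def w(p,L):
        c,s=np.cos(p[2]),np.sin(p[2]); return [p[0]+c*L[0]-s*L[1],p[1]+s*L[0]+c*L[1],L[2]]
    res=lambda p:np.concatenate([proj(fn,w(p,L))[0]-(u,v) for (u,v),L in obs])
    o=least_squares(res,x0); return o.x.round(3),res(o.x).reshape(-1,2).round(1).tolist()
L=lambda u,v:(80+u/5,60+v/5);M=lambda u,v:(195+u/5,60+v/5);R=lambda u,v:(320+u/5,60+v/5)
st=[(L(52,73),(85,210,52)),(L(73,75),(85,204,52)),(L(153,748),(-85,210,52)),(L(170,748),(-85,204,52)),
(M(63,75),(85,72,52)),(M(86,75),(85,66,52)),(M(95,750),(-85,72,52)),(M(114,750),(-85,66,52)),
(M(655,72),(85,-66,52)),(M(677,72),(85,-72,52)),(M(615,750),(-85,-66,52)),(M(634,750),(-85,-72,52)),
(R(620,76),(85,-204,52)),(R(643,76),(85,-210,52)),(R(510,752),(-85,-204,52)),(R(527,752),(-85,-210,52))]
P,r=fit(st,[618,-22,.07]);print("stand",P)
def tray(obs,nm,n):
    p,r=fit(obs,[618,-22+138*(2-n),.07]); c,s=np.cos(P[2]),np.sin(P[2]); d=p[:2]-P[:2]
    print(nm,p,"in stand",(c*d[0]+s*d[1]).round(1),"yaw",(p[2]-P[2]).round(3),"gap",(138*(2-n)+69-3-38-(-s*d[0]+c*d[1])).round(1))
z=50
tray([(L(166,68),(80,38,z)),(L(490,68),(80,-38,z)),(L(225,530),(-32,38,z)),(L(523,535),(-32,-38,z))],"t1",1)
tray([(M(180,120),(80,38,z)),(M(503,120),(80,-38,z)),(M(191,573),(-32,38,z)),(M(486,573),(-32,-38,z))],"t2",2)
tray([(R(136,103),(80,38,z)),(R(462,107),(80,-38,z)),(R(103,560),(-32,38,z)),(R(398,560),(-32,-38,z))],"t3",3)
E
```

```text
stand [ 6.15223e+02 -2.95790e+01  7.30000e-02]
t1 [6.10746e+02 1.15345e+02 6.80000e-02] in stand 6.1 yaw -0.005 gap 21.1
t2 [ 6.09655e+02 -2.28780e+01  7.20000e-02] in stand -5.1 yaw -0.001 gap 20.9
t3 [ 6.23297e+02 -1.59832e+02  7.70000e-02] in stand -1.4 yaw 0.004 gap 20.5
```

All gaps measure 21 ± 0.5 mm, yaw is within 0.005 rad, and x is within 7 mm of the centre line. Handing in.

```bash
python3 -c "
from bench import arm
print(arm.job_done())"
```

```text
the job is handed in; nothing more can be done
None
```

I set all three trays with the big slotted block, left to right, and handed the job in at about 24 s of the 67 s allowed. `job_done()` gives no verdict, so I can't confirm a pass.

- **Contact:** Each time the block reached its divider, the motion stopped. By the wrist readings, the push on each divider was roughly 3 N, and 6 N at most even if the tray's own friction had let go. Each push was held for at least 0.4 s. I then eased the block back about 2 mm and lifted it straight off.
- **Final picture:**

| Tray | Gap to left divider | Out of square | Off centre line |
|---|---|---|---|
| 1 | 21.1 mm | −0.005 rad | 6.1 mm |
| 2 | 20.9 mm | −0.001 rad | −5.1 mm |
| 3 | 20.5 mm | 0.004 rad | −1.4 mm |

- **Block:** It stands upright on the table in front of the stand, at about (440, −70) mm. The gripper is open and well clear.
- **Bystanders:** They look unmoved in the last pictures; I judged this by eye and did not measure it.

None of my checks failed. The one small disagreement was at the first divider: contact came about 1 mm beyond my first camera estimate. I corrected for that, and the other two came where I expected.

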